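# Snug the gear unit's oil plug and cap it

## Task

Screw the wing-headed taper plug on top of the conveyor gear unit in (clockwise) until it goes snug, firmly tight but not overtightened, then set its black dust cap down over the plug so that it sits level and fully home on the gear unit. Leave everything else on the bench where it is.

Things in the scene. Friction and masses are not known exactly. Their poses are not given: they have to be found in the camera images.
- gear_unit: grey conveyor gear unit, fixed: 150 x 120 mm, flat top 85 mm above the bench (origin: centre of its underside, z up); a motor of 68 mm diameter lies out of its +x side to 190 mm from the origin, its terminal box reaching 95 mm up. On the top, 20 mm to -x of the centre, stands a round boss, 48 mm diameter and 12 mm high, with the plug in it
- port (a point): on the axis of boss and plug, at the level of the gear unit's flat top (85 mm above the bench); z up
- wing: wing bar on the steel plug, upright, 44 mm long, 10 mm thick, 24 mm high; origin on the plug's axis, x along the bar, z up; it spans 32.5 to 56.5 mm above the origin, over an 8 mm neck of 10 mm diameter and the plug's 39 mm wide cone. The origin starts near the port; clockwise turning lowers bar and plug 1.5 mm per rad. Grip: 40 N. Bar and plug are joined by a springy hub, 1.2 N m per rad
- wing_top (a point): centre of the bar's top. Feel, as moment about the axis: the plug runs with a drag of 0.10 N m; after 10 to 105 degrees, differing each time and marked nowhere, the taper bites on the seal ring and the moment climbs, over some 60 degrees more. Snug is 0.34 to 0.46 N m with the turn held (aim for 0.40); past 0.55 is overtight. Let go, the bar springs back (moment / 1.2 rad) but the plug stays
- cap: loose black plastic dust cap, about 100 g, mouth down on the bench: 62 mm outside, 54 mm inside, skirt 68 mm high (63 mm clear depth), on top a round knob whose head is 22 mm wide, 78 to 92 mm above the rim. Origin at the centre of its lower rim, z up. Home, it stands over plug and boss, rim on the gear unit's flat top, 3 mm clear of the boss all round
- seal_ring: loose copper sealing ring lying on the boss round the plug, 45 mm outside, 30 mm inside, 6 mm high, origin at the centre of its underside. The plug's cone squeezes it onto the boss of the gear unit: about 26 N when well snug, 18 N is the least, 34 N the most, over 42 N ruins it. It need not be touched
- wrench: bystander: steel open-ended wrench, 150 mm, lying; origin under its middle
- spare_plug: bystander: spare hexagon-headed plug, 34 mm wide, 30 mm high, standing on its shank
- gauge_ring: bystander: steel ring gauge, 48 mm diameter, 12 mm high
- grease_tub: bystander: white tub with lid, 60 mm diameter, 55 mm high
- wedge_block: bystander: wooden block, 70 x 25 x 18 mm
- water_bottle: bystander: clear drinking bottle, 66 mm diameter, 190 mm high
- reject_bottle: bystander: square green glass bottle, 64 x 42 mm, 205 mm high

How it is judged:
By the outcome, as a careful person would: the job done as asked, in the order asked, and still so for the second after the job is handed in, with the robot touching nothing.
It also fails if it takes over 72 s, if anything falls off the work surface, if the arm or the gripper's body presses on something with over 40 N, if the wrist force passes 120 N, or if a joint passes its speed limit or range.

## Robot

A 7-joint arm with a two-finger parallel gripper is mounted at the origin on the work surface. World frame = base frame: x ahead of the robot, y to its left, z up, the work surface at z = 0. Lengths are in m, angles in degrees, forces in N, time in s.
With the tool pointing down it reaches from about 0.4 to 0.85 m from the base axis. Payload 10.4 kg.
Tool frame: the origin (TCP) lies midway between the tips of the shut fingers; the grasp point (between the pads) lies 19 mm behind it; z points along the fingers, x is the direction in which the jaws open and shut, and the axes are right-handed (so a half turn about z gives the same grasp; the last joint's range is limited). The gripper opens to 87 mm and grips with 3 to 60 N. Pads are 19 mm wide; open, the fingers measure 117 mm over their backs; the gripper's body (75 mm by 190 mm) begins 51 mm behind the grasp point.
Start: joints at [73.82, 19.034, -3.707, 83.658, 1.238, 77.344, -5.071], TCP at [0.161, -0.604, 0.184] pointing down, gripper open.
Joint ranges: [-148.97, 148.97], [-28.65, 121.19], [-84.17, 76.75], [9.2, 138.47], [-72.65, 252.65], [3.7, 117.97], [-149.18, 149.18]. Speed limits (degrees/s): [127.2, 127.2, 159.86, 159.86, 180, 180, 180].

## Interface

Orientations are given as [roll, pitch, yaw] about the fixed x, y, z axes, in that order (R = Rz(yaw) Ry(pitch) Rx(roll)).
In Python, from workcell import robot, vision, ticket gives the robot as it stands. The module is installed in compiled form; this text tells all that it offers.
- The arm moves only by the shell command python3 -m pendant 'ROWS' [FORCE]. ROWS is a JSON object of lists of equal length, an entry for each row: "rotation": the turn, a rotation vector about the tool's x, y, z in degrees, a list of three; "translation": the shift along the tool's x, y, z in mm, a list of three; "jaw": the opening, from -1 (shut) to 1 (fully open). A call has 1 to 20 rows; each row is the pose to reach, as a shift and turn from the pose measured when the call began, along the tool's axes at that moment; what a row does not reach only later rows make up. A row lasts 1/12 s, in which the tool goes at most 41.7 mm and 7.16 degrees, less where a joint would pass 70% of its speed; a pose out of reach is approached as far as the arm can. A call with a gripper value outside its range is refused whole. The fingers move at their own pace and stop on an object; FORCE is the grip in N (left out, the last holds). Time passes only in rows, so rows that repeat a pose let the fingers close. It gives the time, the measured TCP pose, the force and the opening at its end, in the units of the state.
- robot.get_state(): the state, without advancing time (a new reading comes with each control period).
- vision.snapshot(name): name is "scene" or "top" or "wrist"; returns the picture (480x640x3 uint8, blue, green, red); there is no depth.
- vision.get_calibration(name): a dict with "camera_matrix" (3x3 intrinsics, pixels), "D" ([k1, k2, p1, p2, k3] as OpenCV has them; the pictures are not rectified), "R" (3x3) and "t" (3): a world point X has camera coordinates R X + t. Camera axes: x right, y down, z forward; pixel columns grow to the right and rows downward; lengths in m; the calibration is good to about 2 mm. A picture is of the moment at which its call begins: read the wrist's pose just before it. get_calibration takes no time and is no camera call; for the wrist camera it gives the pose at the moment of the call.
- ticket.hand_in(): hands the job in, once; it reports no verdict.
The state is a dict: "clock": time; "qpos": joint angles; "dq": joint speeds; "effort": joint torques, N m; "tcp_pos": TCP position; "eef_rot": TCP orientation; "wrist_force": force on the tool from outside, world axes, zero at the start; "wrist_torque": the same for the moment, N m; "grip_width": opening from 0.0 (shut) to 1.0 (fully open).
Only numpy, scipy, OpenCV 4.12 (cv2) and the standard library are available. Lean on these libraries where they do the work, as an engineer would, in place of code of your own. Each camera call takes 0.05 s, during which the arm holds its last target.

## Working session

There is one attempt and no reset: what is moved stays moved. The work goes in short steps, Python scripts to look and compute and a shell command to move; the robot and the scene stay as the last step left them, time stands still between calls to the robot, and variables do not carry over. Pictures are saved under pics/ and viewed, and the job is handed in when it is done.

```bash
mkdir -p pics; ls; python3 - <<'E'
from workcell import robot, vision
import cv2
print(robot.get_state())
for n in ["scene","top","wrist"]:
    c=vision.get_calibration(n); print(n,c)
    cv2.imwrite(f"pics/{n}0.png",vision.snapshot(n))
E
```

```text
pics
{'clock': 0.0, 'qpos': array([73.81713975, 19.07276989, -3.70626577, 83.70639329,  1.23649724,
       77.3442163 , -5.07184041]), 'dq': array([ 0.05501525,  0.15473126, -0.01385521, -0.05799197,  0.01055878,
        0.07262031,  0.04201045]), 'effort': array([ 1.56624837e-04, -6.23255396e+01,  2.49257876e-02, -3.89893126e+01,
       -6.12495979e-02,  3.98862711e-02,  8.93027459e-05]), 'tcp_pos': array([ 0.16045443, -0.60358236,  0.18314205]), 'eef_rot': array([ 1.79996887e+02,  8.35248681e-02, -7.51129438e+01]), 'wrist_force': array([-0.86940162,  0.4249847 ,  0.94764782]), 'wrist_torque': array([ 0.0174062 , -0.02045071,  0.02598695]), 'grip_width': 1.0011944184969288}
scene {'camera_matrix': array([[571.80619943,   0.        , 309.04724991],
       [  0.        , 571.80619943, 237.6885815 ],
       [  0.        ,   0.        ,   1.        ]]), 'D': array([0.02745873, 0.        , 0.        , 0.        , 0.        ]), 'R': array([[-0.71099265,  0.70318418,  0.00463381],
       [ 0.43567978,  0.4456711 , -0.78202327],
       [-0.55197155, -0.55399394, -0.623232  ]]), 't': array([
[... 254 characters left out ...]
0.        , 0.        , 0.        ]), 'R': array([[-0.01288672, -0.99991481,  0.00207259],
       [-0.99900783,  0.0127866 , -0.04265985],
       [ 0.04262972, -0.00262028, -0.9990875 ]]), 't': array([0.07469286, 0.50531846, 1.14317802])}
wrist {'camera_matrix': array([[397.12563973,   0.        , 324.13088691],
       [  0.        , 397.12563973, 246.7246882 ],
       [  0.        ,   0.        ,   1.        ]]), 'D': array([-0.05650757,  0.        ,  0.        ,  0.        ,  0.        ]), 'R': array([[ 0.25733314, -0.96631903, -0.00267989],
       [-0.93150532, -0.24879799,  0.26532509],
       [-0.25705543, -0.06578061, -0.96415529]]), 't': array([-0.62363756, -0.03278627,  0.39008067])}
```

View pics/scene0.png

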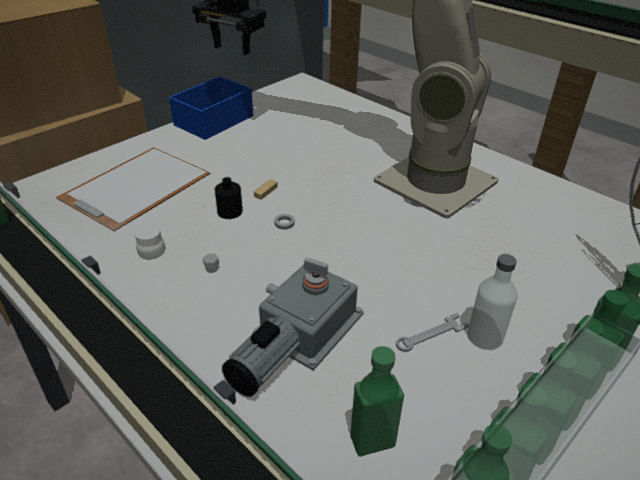

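View pics/top0.png

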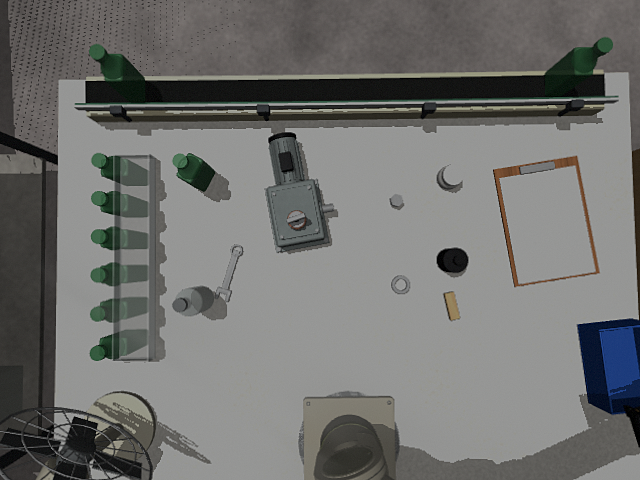

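View pics/wrist0.png

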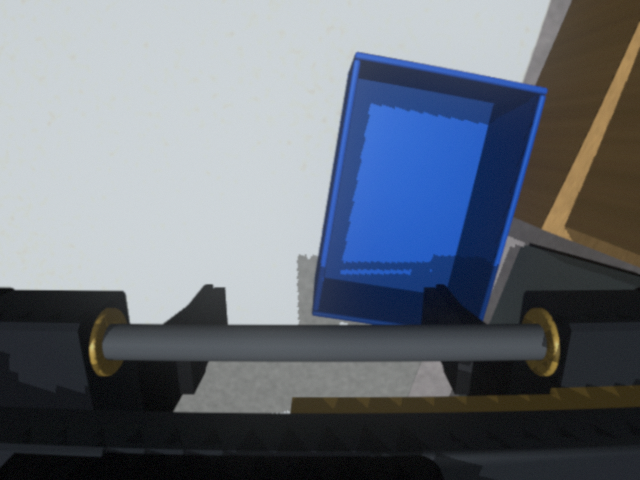

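The top view shows the gear unit at about (297,215), with the wing near (297,220), and the cap near (455,260). The scene view shows the wing near (316,268) and the cap knob near (228,182). I'll zoom in for detail.

```bash
cat > h.py <<'E'
import numpy as np, cv2
from workcell import robot, vision
def ray(name,uv,cal=None):
    c=cal or vision.get_calibration(name)
    p=cv2.undistortPoints(np.array([[uv]],float),c["camera_matrix"],c["D"])[0,0]
    R=np.array(c["R"]);t=np.array(c["t"])
    return -R.T@t, R.T@np.array([p[0],p[1],1.])
def plane(name,uv,z,cal=None):
    o,d=ray(name,uv,cal); return o+d*(z-o[2])/d[2]
def tri(a,b):
    (o1,d1),(o2,d2)=a,b
    s=np.linalg.lstsq(np.c_[d1,-d2],o2-o1,rcond=None)[0]
    p,q=o1+s[0]*d1,o2+s[1]*d2
    return (p+q)/2,np.linalg.norm(p-q)
def crop(src,x0,y0,x1,y1,k,dst):
    im=cv2.imread(src)[y0:y1,x0:x1]
    cv2.imwrite(dst,cv2.resize(im,None,fx=k,fy=k,interpolation=cv2.INTER_CUBIC))
E
python3 - <<'E'
from h import *
a=cv2.imread("pics/top0.png"); b=cv2.imread("pics/scene0.png")
f=lambda im,x,y,w,h,k:cv2.resize(im[y:y+h,x:x+w],(w*k,h*k),interpolation=cv2.INTER_CUBIC)
cv2.imwrite("pics/c1.png",np.hstack([f(a,260,170,80,90,5),f(a,420,225,80,90,5)][:2]))
cv2.imwrite("pics/c2.png",np.hstack([f(b,255,245,110,80,4),f(b,195,165,80,80,4)]))
E
```

```text
(no output)
```

View pics/c1.png

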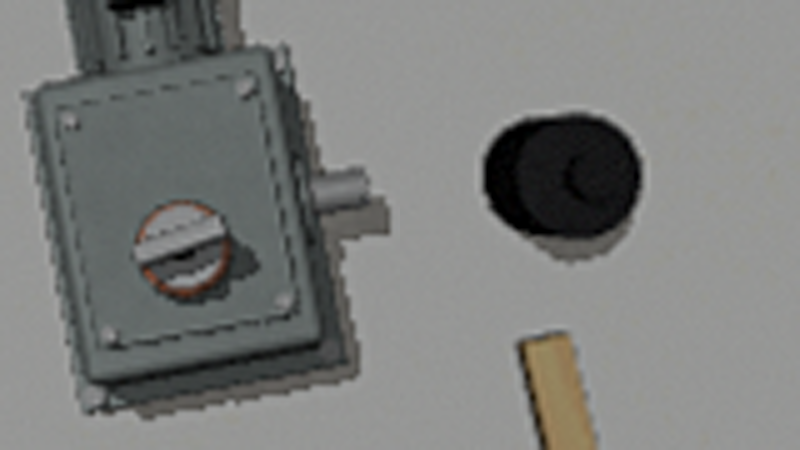

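View pics/c2.png

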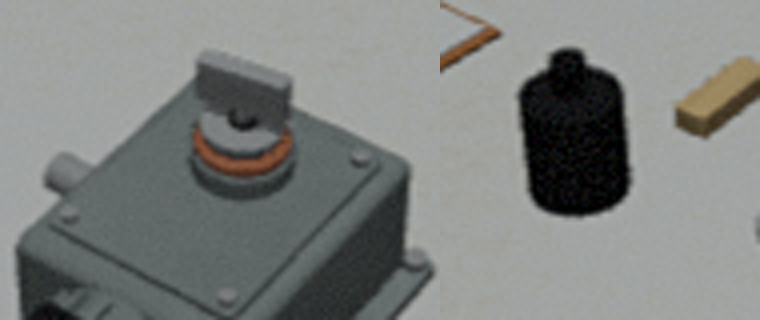

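```bash
python3 - <<'E'
from h import *
np.set_printoptions(precision=4,suppress=True)
W=(295.6,216.8);Ws=(316.2,261.0)
print("wing",plane("top",W,.1415),plane("scene",Ws,.1415),tri(ray("top",W),ray("scene",Ws)))
e1=plane("top",(260+137/5,170+246/5),.1415);e2=plane("top",(260+222/5,170+224/5),.1415)
print(e1,e2,np.linalg.norm(e1-e2),np.degrees(np.arctan2(*(e2-e1)[1::-1])))
s1=plane("scene",(255+198/4,245+53/4),.1415);s2=plane("scene",(255+291/4,245+76/4),.1415)
print(s1,s2,np.linalg.norm(s1-s2),np.degrees(np.arctan2(*(s2-s1)[1::-1])))
C=(455.5,259.8);print("cap68",plane("top",C,.068))
im=cv2.imread("pics/top0.png");m=(im.max(2)<45).astype(np.uint8)
n,l,s,c=cv2.connectedComponentsWithStats(m)
for i in range(1,n):
  if s[i,4]>200: print(s[i],c[i])
im=cv2.imread("pics/scene0.png");m=(im.max(2)<45).astype(np.uint8)
m[:160]=0
n,l,s,c=cv2.connectedComponentsWithStats(m)
for i in range(1,n):
  if s[i,4]>200 and s[i,4]<2000: print(s[i],c[i])
K=(227.,178.);print("knob",plane("scene",K,.092))
b=plane("scene",(195+(578-440)/4,165+200/4-3.0),0);print(b)
E
```

```text
wing [0.5633 0.1209 0.1415] [0.5605 0.1217 0.1415] (array([0.5623, 0.1218, 0.1428]), np.float64(0.002483112143443144))
[0.558  0.1398 0.1415] [0.5677 0.1006 0.1415] 0.040312076818471966 -76.15193676427612
[0.5701 0.1019 0.1415] [0.5517 0.1415 0.1415] 0.04360183356085362 114.8440705424994
cap68 [ 0.4602 -0.266   0.068 ]
[   86    49   519    54 11873] [345.6719  87.7435]
[  90  100  511   22 3899] [345.8205 112.4224]
[   0  131   58  316 2206] [ 35.4655 285.8318]
[279 151  17  22 254] [286.0787 161.7835]
[186 161  29  31 422] [202.5924 176.8318]
[437 248  31  25 618] [452.0146 260.0097]
[582 277  58  52 227] [619.7269 317.489 ]
[580 327  32  87 869] [595.2704 376.1864]
[612 397  28  50 628] [629.5732 412.1369]
[  65  425   77   54 1503] [ 98.4637 451.4112]
[  0 433  24  15 244] [ 11.459  440.0123]
[ 27 447  32  18 210] [ 42.8524 452.0095]
[  0 448  27  32 338] [ 10.3846 458.2515]
[ 53 457  36  22 414] [ 71.8986 468.9952]
[407 160  63  27 377] [428.4881 170.9761]
[215 178  27  41 867] [228.2295 198.9873]
[ 79 268 215 212 428] [195.722  383.7266]
[251 320  29  29 498] [265.012  334.0743]
[222 359  41  38 864] [240.1586 377.5938]
[351 397  13  57 345] [356.0261 422.9072]
knob [ 0.4595 -0.265   0.092 ]
[ 0.4643 -0.262   0.    ]
```

```bash
python3 - <<'E'
from h import *
from scipy.spatial.transform import Rotation as Ro
np.set_printoptions(precision=4,suppress=True)
s=robot.get_state();c=vision.get_calibration("wrist")
Rt=Ro.from_euler("xyz",s["eef_rot"],degrees=True).as_matrix();p=s["tcp_pos"]
o=-c["R"].T@c["t"]
print("cam in tool",Rt.T@(o-p),"fwd",Rt.T@c["R"][2],"imgx",Rt.T@c["R"][0])
for dz in (0,.05,.1,.15):
  for dy in (-.1,-.05,0,.05,.1):
    X=p+Rt@np.array([0,dy,dz]);x=c["R"]@X+c["t"]
    print(dz,dy,(c["camera_matrix"]@(x/x[2]))[:2])
for k in range(4): 
  print(robot.get_state()["wrist_torque"])
# needed shifts
for tgt in ([.50,-.30,.28],[.562,.121,.26]):
  print(tgt, 1000*Rt.T@(np.array(tgt)-p))
E
```

```text
cam in tool [-0.0002 -0.0722 -0.1999] fwd [-0.0013  0.2653  0.9642] imgx [ 1.     -0.0004  0.0014]
0 -0.1 [325.2527  75.6427]
0 -0.05 [325.1331 183.4625]
0 0 [325.0286 277.7826]
0 0.05 [324.9363 360.9889]
0 0.1 [324.8543 434.9364]
0.05 -0.1 [325.1422  88.4026]
0.05 -0.05 [325.0519 174.4774]
0.05 0 [324.9709 251.7726]
0.05 0.05 [324.8977 321.5664]
0.05 0.1 [324.8313 384.9003]
0.1 -0.1 [325.0695  96.7961]
0.1 -0.05 [324.9973 168.4286]
0.1 0 [324.9313 233.8972]
0.1 0.05 [324.8707 293.9647]
0.1 0.1 [324.8149 349.2729]
0.15 -0.1 [325.0181 102.7371]
0.15 -0.05 [324.958 164.079]
0.15 0 [324.9024 220.8563]
0.15 0.05 [324.8507 273.5601]
0.15 0.1 [324.8027 322.6138]
[ 0.0134 -0.0729  0.0489]
[ 0.0134 -0.0729  0.0489]
[ 0.0134 -0.0729  0.0489]
[ 0.0134 -0.0729  0.0489]
[0.5, -0.3, 0.28] [-206.3965 -406.1652  -96.4444]
[0.562, 0.121, 0.26] [-597.3179 -574.2401  -76.0401]
```

```bash
python3 -m pendant '{"translation":[[-10,-20,-40],[-25,-50,-80],[-45,-85,-96],[-60,-115,-96],[-75,-145,-96],[-90,-175,-96],[-105,-205,-96],[-120,-240,-96],[-140,-275,-96],[-155,-310,-96],[-175,-340,-96],[-190,-375,-96],[-206,-406,-96],[-206,-406,-96]],"rotation":[[0,0,0],[0,0,-4],[0,0,-8],[0,0,-12],[0,0,-16],[0,0,-20],[0,0,-24],[0,0,-28],[0,0,-32],[0,0,-36],[0,0,-40],[0,0,-44],[0,0,-48],[0,0,-48]],"jaw":[0.2,0.2,0.2,0.2,0.2,0.2,0.2,0.2,0.2,0.2,0.2,0.2,0.2,0.2]}' 10; python3 - <<'E'
from h import *
from scipy.spatial.transform import Rotation as Ro
np.set_printoptions(precision=2,suppress=True)
s=robot.get_state();print(s["qpos"],s["wrist_torque"],s["wrist_force"],s["grip_width"])
Rt=Ro.from_euler("xyz",s["eef_rot"],degrees=True).as_matrix();p=s["tcp_pos"]
print(1000*Rt.T@(np.array([.562,.121,.26])-p))
E
```

```text
clock: 1.32
tcp_pos: [0.5049, -0.293, 0.279]
eef_rot: [-179.7, 0.1, -26.3]
wrist_force: [0.8, 0.9, 0.6]
grip_width: 0.602
[ 46.53  13.83 -25.34  80.03   5.61  87.48  -4.71] [-0.02 -0.07  0.03] [0.84 0.91 0.63] 0.6022551619139538
[-132.12 -396.4    21.03]
```

```bash
python3 -m pendant '{"translation":[[-10,-30,2],[-21,-62,4],[-32,-95,5],[-43,-128,7],[-54,-162,9],[-65,-195,11],[-76,-229,12],[-87,-262,14],[-98,-295,16],[-109,-328,18],[-120,-362,20],[-132,-396,21],[-132,-396,21],[-132,-396,21]],"rotation":[[0,0,-4],[0,0,-8],[0,0,-12],[0,0,-16],[0,0,-20],[0,0,-24],[0,0,-28],[0,0,-32],[0,0,-36],[0,0,-40],[0,0,-44],[0,0,-46],[0,0,-46],[0,0,-46]],"jaw":[0.2,0.2,0.2,0.2,0.2,0.2,0.2,0.2,0.2,0.2,0.2,0.2,0.2,0.2]}' 10; python3 - <<'E'
from h import *
np.set_printoptions(precision=3,suppress=True)
s=robot.get_state();print(s["qpos"],s["wrist_torque"],s["wrist_force"],s["tcp_pos"],s["eef_rot"])
import pickle
pickle.dump(vision.get_calibration("wrist"),open("cal1.pkl","wb"))
cv2.imwrite("pics/w1.png",vision.snapshot("wrist"))
E
```

```text
clock: 2.48
tcp_pos: [0.5613, 0.1232, 0.2596]
eef_rot: [-179.7, -0.1, 20.0]
wrist_force: [0.6, 0.0, 0.2]
grip_width: 0.6
[ 19.966  15.881 -45.045  82.812  10.915  85.753  -4.792] [-0.033 -0.12   0.01 ] [0.59  0.038 0.23 ] [0.561 0.123 0.26 ] [-179.71    -0.124   19.962]
```

View pics/w1.png

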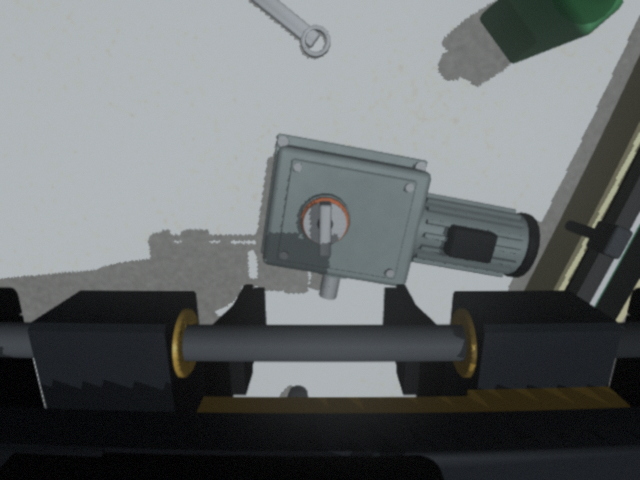

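The wrist view shows the wing at about (325,225), its bar nearly vertical in the picture and so already along the tool's y. Next I'll zoom in and measure it.

```bash
python3 - <<'E'
from h import *
crop("pics/w1.png",285,180,365,260,8,"pics/w1c.png")
E
```

```text
(no output)
```

View pics/w1c.png

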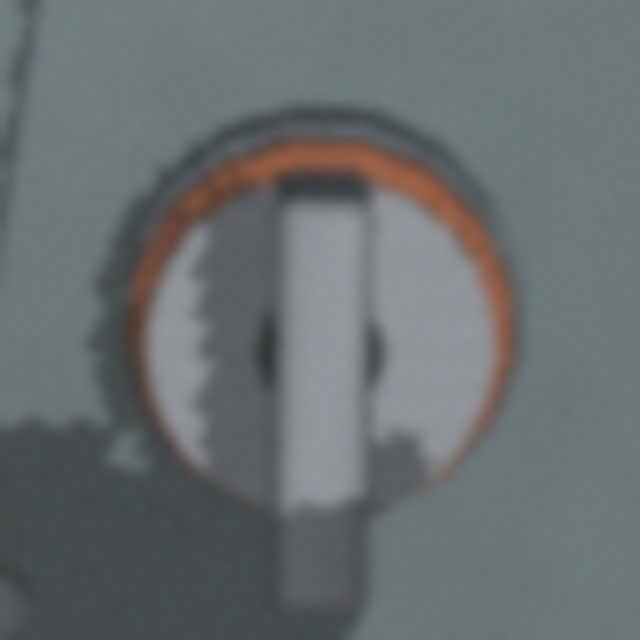

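```bash
python3 - <<'E'
from h import *
import pickle
from scipy.spatial.transform import Rotation as Ro
np.set_printoptions(precision=4,suppress=True)
c=pickle.load(open("cal1.pkl","rb"))
f=lambda x,y:plane("wrist",(285+(x+.5)/8-.5,180+(y+.5)/8-.5),.1415,c)
a,b=f(324,203),f(319.5,605)
s=robot.get_state();Rt=Ro.from_euler("xyz",s["eef_rot"],degrees=True).as_matrix()
print(a,b,np.linalg.norm(a-b),np.degrees(np.arctan2(*(b-a)[1::-1])))
m=(a+b)/2;print(m, 1000*Rt.T@(m-s["tcp_pos"]), Rt.T@(b-a))
# ring / cone centre at z=.1095 cone circle left145 right497 , y approx 345
def g(x,y,z): return plane("wrist",(285+(x+.5)/8-.5,180+(y+.5)/8-.5),z,c)
print("cone",g(321,338,.1095), np.linalg.norm(g(145,338,.1095)-g(497,338,.1095)))
E
```

```text
[0.5548 0.1434 0.1415] [0.5688 0.1036 0.1415] 0.04226592022999966 -70.61222751009136
[0.5618 0.1235 0.1415] [  0.6848  -1.8923 118.1519] [-0.0003  0.0423 -0.0002]
cone [0.5616 0.1243 0.1095] 0.03954430630025424
```

```bash
python3 -m pendant '{"translation":[[0.7,-1.9,20],[0.7,-1.9,45],[0.7,-1.9,65],[0.7,-1.9,78],[0.7,-1.9,80],[0.7,-1.9,80],[0.7,-1.9,80]],"rotation":[[0,0,0],[0,0,0],[0,0,0],[0,0,0],[0,0,0],[0,0,0],[0,0,0]],"jaw":[0.0,0.0,-0.1,-0.2,-0.2,-0.2,-0.2]}' 10; python3 - <<'E'
from h import *
np.set_printoptions(precision=4,suppress=True)
s=robot.get_state();print(s["qpos"],s["wrist_torque"],s["wrist_force"],s["tcp_pos"],s["eef_rot"])
import pickle
pickle.dump((vision.get_calibration("wrist"),s),open("cal2.pkl","wb"))
cv2.imwrite("pics/w2.png",vision.snapshot("wrist"))
s=robot.get_state();print(s["wrist_torque"],s["wrist_force"],s["tcp_pos"])
crop("pics/w2.png",245,160,405,320,5,"pics/w2c.png")
E
```

```text
clock: 3.12
tcp_pos: [0.5624, 0.123, 0.1808]
eef_rot: [-179.8, -0.2, 19.7]
wrist_force: [0.5, -1.1, -0.5]
grip_width: 0.403
[ 19.8563  18.0595 -44.5193  89.9969  12.6779  77.0218  -6.3449] [ 0.0152 -0.1338 -0.0094] [ 0.489  -1.0934 -0.501 ] [0.5624 0.123  0.1808] [-179.7831   -0.1883   19.7197]
[-0.0446 -0.1056  0.0458] [-0.2631 -0.1403  0.1909] [0.5625 0.1233 0.181 ]
```

View pics/w2c.png

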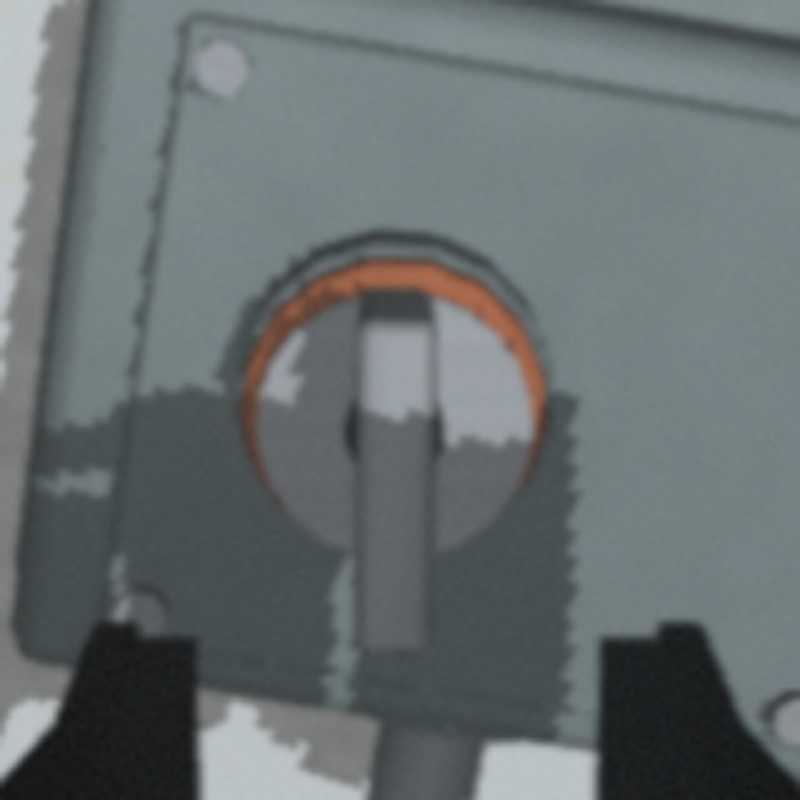

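```bash
python3 - <<'E'
from h import *
import pickle
from scipy.spatial.transform import Rotation as Ro
np.set_printoptions(precision=4,suppress=True)
c,s=pickle.load(open("cal2.pkl","rb"))
g=lambda x,y,z:plane("wrist",(245+(x+.5)/5-.5,160+(y+.5)/5-.5),z,c)
a,b=g(397.5,322,.1415),g(392.5,650,.1415)
s=robot.get_state();Rt=Ro.from_euler("xyz",s["eef_rot"],degrees=True).as_matrix()
print(a,b,np.linalg.norm(a-b),np.degrees(np.arctan2(*(b-a)[1::-1])))
m=(a+b)/2;print(m, 1000*Rt.T@(m-s["tcp_pos"]), Rt.T@(b-a))
n=g(397,430,.1135);print("neck",n);n=g(397,410,.1095);print("cone",n,np.linalg.norm(g(257,410,.1095)-g(537,410,.1095)))
E
```

```text
[0.5549 0.1436 0.1415] [0.5688 0.1028 0.1415] 0.04307141630258452 -71.11290155509175
[0.5619 0.1232 0.1415] [-0.793  -0.0339 39.5357] [-0.0006  0.0431 -0.0002]
neck [0.5621 0.1236 0.1135]
cone [0.5615 0.1254 0.1095] 0.03952445829626091
```

```bash
python3 -m pendant '{"translation":[[-0.7,0,12],[-0.7,0,28],[-0.7,0,44],[-0.7,0,58],[-0.7,0,65],[-0.7,0,66],[-0.7,0,66]],"rotation":[[0,0,0.8],[0,0,0.8],[0,0,0.8],[0,0,0.8],[0,0,0.8],[0,0,0.8],[0,0,0.8]],"jaw":[-0.3,-0.4,-0.5,-0.5,-0.5,-0.5,-0.5]}' 10; cat > rd.py <<'E'
from h import *
np.set_printoptions(precision=3,suppress=True)
import sys
T=[];F=[]
for i in range(int(sys.argv[1]) if len(sys.argv)>1 else 1):
    vision.snapshot("wrist"); s=robot.get_state();T.append(s["wrist_torque"]);F.append(s["wrist_force"])
T=np.array(T);print("T",T.mean(0),"sd",T.std(0),"F",np.mean(F,0),"t",s["clock"],"q7",s["qpos"][6],"tcp",s["tcp_pos"],s["eef_rot"],"w",s["grip_width"]*87)
E
python3 rd.py 8
```

```text
clock: 3.75
tcp_pos: [0.5621, 0.1234, 0.1152]
eef_rot: [-179.8, -0.2, 18.9]
wrist_force: [0.0, 0.7, 0.4]
grip_width: 0.247
T [-0.035 -0.13   0.001] sd [0.019 0.032 0.027] F [0.252 0.209 0.254] t 4.15 q7 -8.875801438131328 tcp [0.562 0.123 0.115] [-179.797   -0.249   18.931] w 21.246608584702674
```

```bash
python3 -m pendant '{"translation":[[0,0,0],[0,0,0],[0,0,0],[0,0,0],[0,0,0],[0,0,0]],"rotation":[[0,0,0],[0,0,0],[0,0,0],[0,0,0],[0,0,0],[0,0,0]],"jaw":[-1,-1,-1,-1,-1,-1]}' 40; python3 rd.py 6
```

```text
clock: 4.65
tcp_pos: [0.5622, 0.1234, 0.1154]
eef_rot: [-179.8, -0.2, 18.9]
wrist_force: [0.4, 0.1, -0.1]
grip_width: 0.01
T [ 0.01  -0.122  0.011] sd [0.013 0.025 0.037] F [0.003 0.335 0.114] t 4.95 q7 -8.877294229253282 tcp [0.562 0.123 0.115] [-179.793   -0.242   18.929] w 0.5315293541281094
```

The jaws shut to 0.5 mm, so the bar isn't between them. I'll take a look.

```bash
python3 - <<'E'
from h import *
cv2.imwrite("pics/w3.png",vision.snapshot("wrist"))
cv2.imwrite("pics/s3.png",vision.snapshot("scene"))
crop("pics/s3.png",240,200,400,320,4,"pics/s3c.png")
E
```

```text
(no output)
```

View pics/w3.png

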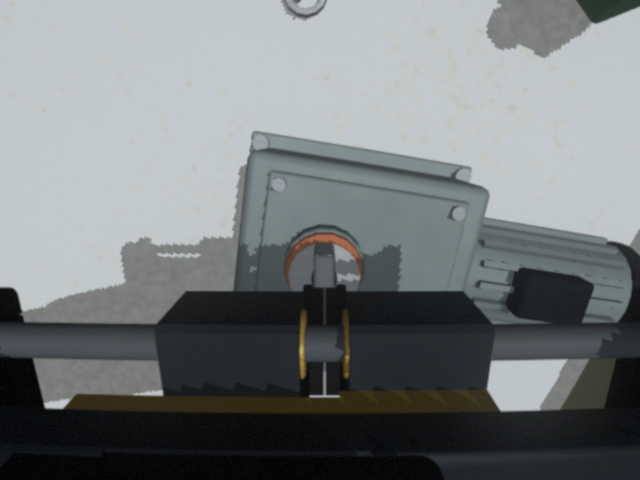

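View pics/s3c.png

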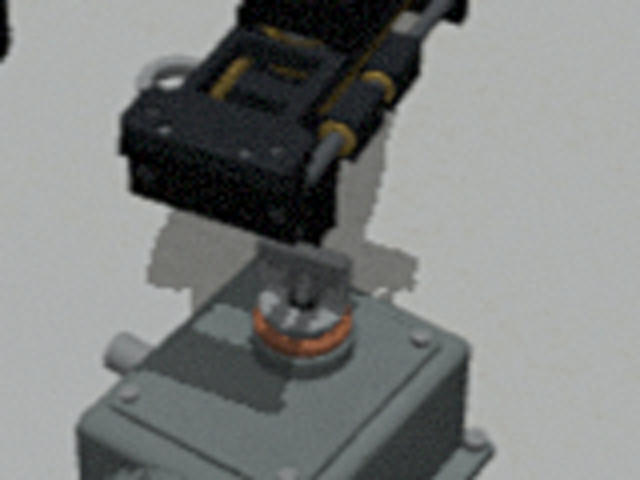

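```bash
python3 - <<'E'
from h import *
crop("pics/w3.png",265,210,385,310,6,"pics/w3c.png")
s=robot.get_state();c=vision.get_calibration("wrist")
for X in ([.5619,.1233,.1415],[.5549,.1436,.1415],[.5688,.1028,.1415],[.5619,.1233,.1095]):
  print(cv2.projectPoints(np.array([X]),cv2.Rodrigues(c["R"])[0],c["t"],c["camera_matrix"],c["D"])[0].ravel())
E
```

```text
[324.2020897  298.05585284]
[324.14783703 254.25719575]
[323.92468294 339.40629132]
[323.92675743 275.59239373]
```

View pics/w3c.png

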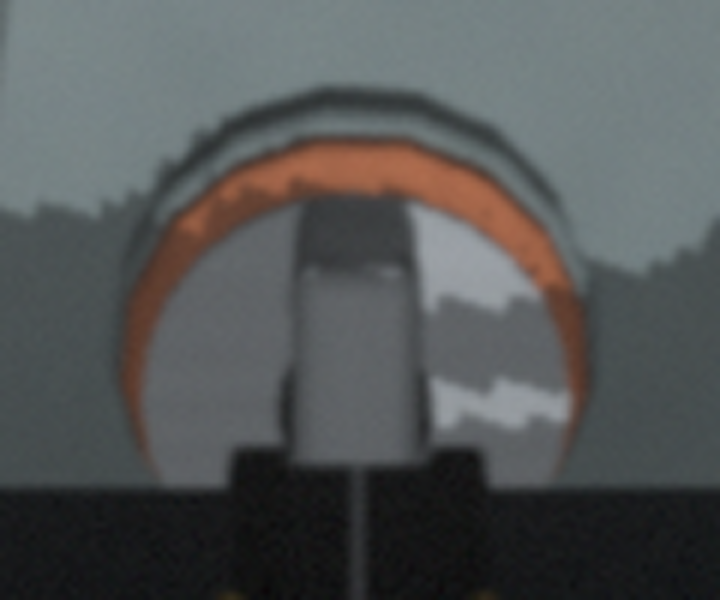

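```bash
python3 - <<'E'
from h import *
from scipy.spatial.transform import Rotation as Ro
np.set_printoptions(precision=1,suppress=True)
s=robot.get_state();Rt=Ro.from_euler("xyz",s["eef_rot"],degrees=True).as_matrix();p=s["tcp_pos"]
print(p*1000)
def pr(n,X):
  c=vision.get_calibration(n)
  return cv2.projectPoints(np.array([X]),cv2.Rodrigues(np.array(c["R"]))[0],c["t"],c["camera_matrix"],c["D"])[0].ravel()
for z in (.115,.1415,.185,.2): 
  q=pr("scene",[.562,.123,z]);print(z,q,(q-[240,200])*4)
for dz in (0,-.02,-.04,-.06,-.07):
  for dy in (-.0095,.0095): print(dz,dy,pr("wrist",p+Rt@np.array([0,dy,dz])))
c=vision.get_calibration("wrist");o=-c["R"].T@c["t"];print(1000*Rt.T@(o-p),Rt.T@c["R"][2]*1000)
E
```

```text
[562.2 123.4 115.4]
0.115 [315.9 272.9] [303.8 291.7]
0.1415 [316.1 261.7] [304.5 246.9]
0.185 [316.4 242.5] [305.8 170.2]
0.2 [316.6 235.7] [306.2 142.7]
0 -0.0095 [324.7 262.3]
0 0.0095 [324.6 295.8]
-0.02 -0.0095 [324.7 274.9]
-0.02 0.0095 [324.7 311.4]
-0.04 -0.0095 [324.8 290.3]
-0.04 0.0095 [324.8 330.3]
-0.06 -0.0095 [324.9 309.7]
-0.06 0.0095 [324.8 353.8]
-0.07 -0.0095 [324.9 321.3]
-0.07 0.0095 [324.9 367.8]
[  -0.3  -72.8 -199.9] [  0.3 264.1 964.5]
```

```bash
python3 - <<'E'
from h import *
from scipy.spatial.transform import Rotation as Ro
np.set_printoptions(precision=1,suppress=True)
Rt=Ro.from_euler("xyz",[179.997,.08,-75.1],degrees=True).as_matrix();p=np.array([.1605,-.6036,.1831])
c=vision.get_calibration("scene")
pr=lambda X:cv2.projectPoints(np.array([X]),cv2.Rodrigues(np.array(c["R"]))[0],c["t"],c["camera_matrix"],c["D"])[0].ravel()
for dz in (0,-.02,-.04,-.07):
  for dx in (-.0435,0,.0435): q=pr(p+Rt@np.array([dx,0,dz]));print(dz,dx,q,(q-[160,0])*5)
crop("pics/scene0.png",160,0,310,80,5,"pics/s0c.png")
E
```

```text
0 -0.0435 [245.8  66.1] [428.8 330.7]
0 0 [233.  63.] [365.  314.9]
0 0.0435 [220.5  59.9] [302.6 299.5]
-0.02 -0.0435 [245.3  59. ] [426.3 295.2]
-0.02 0 [232.4  55.9] [362.1 279.7]
-0.02 0.0435 [219.8  52.9] [299.2 264.6]
-0.04 -0.0435 [244.8  51.8] [423.8 259.2]
-0.04 0 [231.8  48.8] [359.1 244. ]
-0.04 0.0435 [219.2  45.8] [295.8 229. ]
-0.07 -0.0435 [244.   40.8] [420. 204.]
-0.07 0 [230.9  37.8] [354.6 189.2]
-0.07 0.0435 [218.1  34.9] [290.5 174.6]
```

View pics/s0c.png

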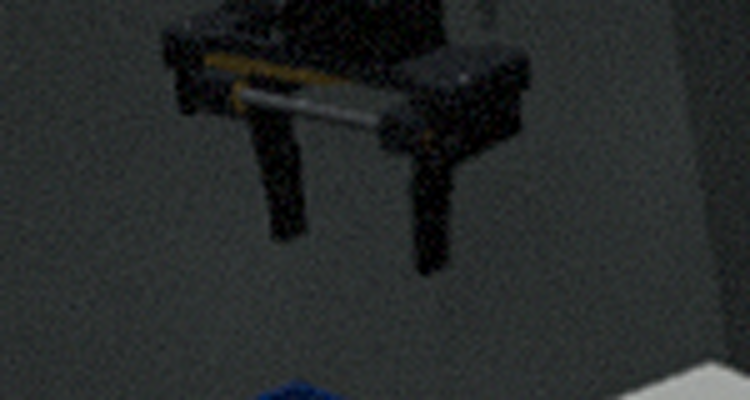

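Three independent views agree that the real fingertips sit about 36 mm behind the reported TCP: the scene view at the start, the jaw width in pixels in the wrist view, and the jaws shutting just above the bar. From here I'll use tip height = TCP z + 0.036.

```bash
python3 -m pendant '{"translation":[[-0.3,0,0],[-0.3,0,0],[-0.3,0,0],[-0.3,0,8],[-0.3,0,18],[-0.3,0,28],[-0.3,0,35],[-0.3,0,35],[-0.3,0,35]],"rotation":[[0,0,0],[0,0,0],[0,0,0],[0,0,0],[0,0,0],[0,0,0],[0,0,0],[0,0,0],[0,0,0]],"jaw":[-0.4,-0.4,-0.4,-0.4,-0.4,-0.4,-0.4,-0.4,-0.4]}' 10; python3 rd.py 4; python3 - <<'E'
from h import *
cv2.imwrite("pics/w4.png",vision.snapshot("wrist"))
cv2.imwrite("pics/s4.png",vision.snapshot("scene"))
a=cv2.imread("pics/w4.png")[200:320,245:405];b=cv2.imread("pics/s4.png")[200:320,240:400]
cv2.imwrite("pics/c4.png",cv2.resize(np.vstack([a,b]),None,fx=2.5,fy=2.5,interpolation=2))
E
```

```text
clock: 5.8
tcp_pos: [0.5616, 0.1234, 0.0797]
eef_rot: [-179.8, -0.2, 18.9]
wrist_force: [-0.3, -0.3, -0.1]
grip_width: 0.296
T [-0.023 -0.122  0.027] sd [0.022 0.026 0.018] F [0.042 0.037 0.142] t 6.0 q7 -10.044564943748558 tcp [0.562 0.124 0.081] [-179.8     -0.289   18.936] w 26.24579915714951
```

View pics/c4.png

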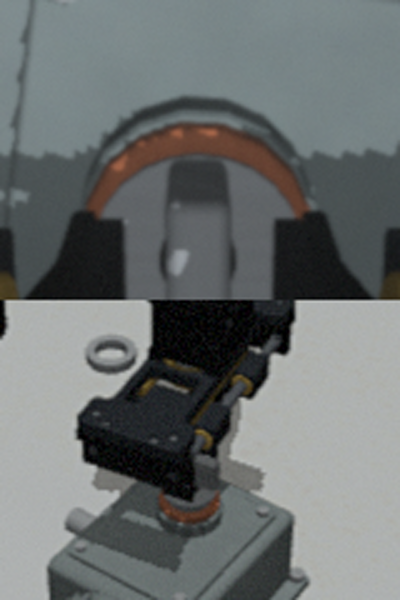

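The bar is centred between the open fingers: bar centre 199, finger gap centre 199.5 in the crop. Now I'll grip.

```bash
python3 -m pendant '{"translation":[[0,0,0],[0,0,0],[0,0,0],[0,0,0],[0,0,0],[0,0,0]],"rotation":[[0,0,0],[0,0,0],[0,0,0],[0,0,0],[0,0,0],[0,0,0]],"jaw":[-1,-1,-1,-1,-1,-1]}' 40; python3 rd.py 6
```

```text
clock: 6.6
tcp_pos: [0.5623, 0.1235, 0.0809]
eef_rot: [-179.8, -0.3, 18.9]
wrist_force: [-0.5, -1.0, 0.8]
grip_width: 0.113
T [-0.108  0.092  0.004] sd [0.011 0.044 0.03 ] F [-0.816 -0.166  1.413] t 6.9 q7 -10.046175964832472 tcp [0.562 0.123 0.081] [-179.805   -0.282   18.927] w 9.743839752933848
```

```bash
python3 -m pendant '{"translation":[[0,0,0.08],[0,0,0.15],[0,0,0.24],[0,0,0.32],[0,0,0.4],[0,0,0.48],[0,0,0.56],[0,0,0.64],[0,0,0.72],[0,0,0.8],[0,0,0.8],[0,0,0.8],[0,0,0.8]],"rotation":[[0,0,3],[0,0,6],[0,0,9],[0,0,12],[0,0,15],[0,0,18],[0,0,21],[0,0,24],[0,0,27],[0,0,30],[0,0,30],[0,0,30],[0,0,30]],"jaw":[-1,-1,-1,-1,-1,-1,-1,-1,-1,-1,-1,-1,-1]}' 40; python3 rd.py 6
```

```text
clock: 7.98
tcp_pos: [0.5626, 0.1235, 0.0802]
eef_rot: [-179.7, -0.2, -11.0]
wrist_force: [0.9, -0.5, 1.8]
grip_width: 0.115
T [-0.143 -0.42   0.118] sd [0.018 0.051 0.035] F [ 1.608 -0.404  1.485] t 8.2833 q7 -38.30124526863157 tcp [0.563 0.123 0.08 ] [-179.679   -0.177  -11.054] w 9.583526160195735
```

```bash
python3 -m pendant '{"translation":[[0,0,0.08],[0,0,0.15],[0,0,0.24],[0,0,0.32],[0,0,0.4],[0,0,0.48],[0,0,0.56],[0,0,0.64],[0,0,0.64],[0,0,0.64]],"rotation":[[0,0,3],[0,0,6],[0,0,9],[0,0,12],[0,0,15],[0,0,18],[0,0,21],[0,0,24],[0,0,24],[0,0,24]],"jaw":[-1,-1,-1,-1,-1,-1,-1,-1,-1,-1]}' 40; python3 rd.py 8
```

```text
clock: 9.12
tcp_pos: [0.5628, 0.1234, 0.0796]
eef_rot: [-179.6, -0.1, -35.0]
wrist_force: [2.7, -0.9, 1.4]
grip_width: 0.112
T [-0.33  -0.818  0.094] sd [0.039 0.081 0.032] F [ 2.95  -1.189  0.795] t 9.5167 q7 -61.03722783429213 tcp [0.563 0.123 0.08 ] [-179.626   -0.047  -35.042] w 9.763988774615868
```

```bash
python3 -m pendant '{"translation":[[0.3,0,0.08],[0.3,0,0.15],[0.3,0,0.24],[0.3,0,0.32],[0.3,0,0.4],[0.3,0,0.48],[0.3,0,0.53],[0.3,0,0.53],[0.3,0,0.53]],"rotation":[[0,0,3],[0,0,6],[0,0,9],[0,0,12],[0,0,15],[0,0,18],[0,0,20],[0,0,20],[0,0,20]],"jaw":[-1,-1,-1,-1,-1,-1,-1,-1,-1]}' 40; python3 rd.py 8
```

```text
clock: 10.27
tcp_pos: [0.5629, 0.1232, 0.079]
eef_rot: [-179.6, 0.1, -55.0]
wrist_force: [1.9, -0.8, 1.5]
grip_width: 0.11
T [-0.375 -0.587  0.096] sd [0.023 0.038 0.04 ] F [ 2.427 -1.127  1.273] t 10.6667 q7 -80.03523255082104 tcp [0.563 0.123 0.079] [-179.64     0.089  -55.027] w 9.572095533135908
```

```bash
python3 -m pendant '{"translation":[[0.3,0,0.08],[0.3,0,0.15],[0.3,0,0.24],[0.3,0,0.32],[0.3,0,0.4],[0.3,0,0.48],[0.3,0,0.53],[0.3,0,0.53],[0.3,0,0.53]],"rotation":[[0,0,3],[0,0,6],[0,0,9],[0,0,12],[0,0,15],[0,0,18],[0,0,20],[0,0,20],[0,0,20]],"jaw":[-1,-1,-1,-1,-1,-1,-1,-1,-1]}' 40; python3 rd.py 8
```

```text
clock: 11.42
tcp_pos: [0.5631, 0.1229, 0.0785]
eef_rot: [-179.7, 0.2, -74.9]
wrist_force: [2.4, -0.7, 0.6]
grip_width: 0.11
T [-0.352 -0.399  0.082] sd [0.029 0.039 0.03 ] F [ 1.139 -1.157  1.683] t 11.8167 q7 -99.08275409766225 tcp [0.563 0.123 0.078] [-179.7      0.21   -75.013] w 9.385449285409566
```

```bash
python3 -m pendant '{"translation":[[0,0,0],[0,0,0],[0,0,0],[0,0,-12],[0,0,-30],[0,0,-40],[0,0,-40],[0,0,-40],[0,0,-40],[0,0,-40],[0,0,-40],[0,0,-40],[0,0,-40],[0,0,-40],[0,0,-40],[0,0,-40],[0,0,-40],[0,0,-40],[0,0,-40],[0,0,-40]],"rotation":[[0,0,0],[0,0,0],[0,0,0],[0,0,0],[0,0,0],[0,0,-4],[0,0,-10],[0,0,-17],[0,0,-24],[0,0,-31],[0,0,-38],[0,0,-45],[0,0,-52],[0,0,-59],[0,0,-66],[0,0,-73],[0,0,-80],[0,0,-86],[0,0,-91],[0,0,-92]],"jaw":[-0.4,-0.4,-0.4,-0.4,-0.4,-0.4,-0.4,-0.4,-0.4,-0.4,-0.4,-0.4,-0.4,-0.4,-0.4,-0.4,-0.4,-0.4,-0.4,-0.4]}' 20; python3 rd.py 1
```

```text
clock: 13.48
tcp_pos: [0.5629, 0.1228, 0.1192]
eef_rot: [-179.8, -0.3, 17.2]
wrist_force: [-0.2, -0.5, 0.9]
grip_width: 0.306
T [ 0.043 -0.056 -0.016] sd [0. 0. 0.] F [-0.919 -0.611  1.112] t 13.5333 q7 -9.907098281527087 tcp [0.563 0.123 0.119] [-179.797   -0.324   17.048] w 26.25781890196524
```

```bash
python3 -m pendant '{"translation":[[0,0,0],[0,0,0],[0,0,0],[0,0,0],[0,0,0],[0,0,0],[0,0,0],[0,0,0],[0,0,0],[0,0,0],[0,0,0],[0,0,0],[0,0,0],[0,0,0],[0,0,0],[0,0,0]],"rotation":[[0,0,-4],[0,0,-10],[0,0,-17],[0,0,-24],[0,0,-31],[0,0,-38],[0,0,-45],[0,0,-52],[0,0,-59],[0,0,-66],[0,0,-73],[0,0,-80],[0,0,-86],[0,0,-91],[0,0,-92],[0,0,-92]],"jaw":[-0.4,-0.4,-0.4,-0.4,-0.4,-0.4,-0.4,-0.4,-0.4,-0.4,-0.4,-0.4,-0.4,-0.4,-0.4,-0.4]}' 20; python3 rd.py 2;  python3 - <<'E'
from h import *
import pickle
pickle.dump((vision.get_calibration("wrist"),robot.get_state()),open("cal5.pkl","wb"))
cv2.imwrite("pics/w5.png",vision.snapshot("wrist"))
crop("pics/w5.png",245,200,405,320,5,"pics/w5c.png")
E
```

```text
clock: 14.87
tcp_pos: [0.563, 0.1227, 0.1193]
eef_rot: [179.7, -0.2, 108.9]
wrist_force: [0.5, 0.5, 0.1]
grip_width: 0.299
T [ 0.084 -0.103 -0.009] sd [0.029 0.009 0.   ] F [ 0.18  -0.156  0.059] t 14.9667 q7 76.143528740067 tcp [0.563 0.123 0.119] [179.668  -0.186 108.819] w 26.31819436724132
```

View pics/w5c.png

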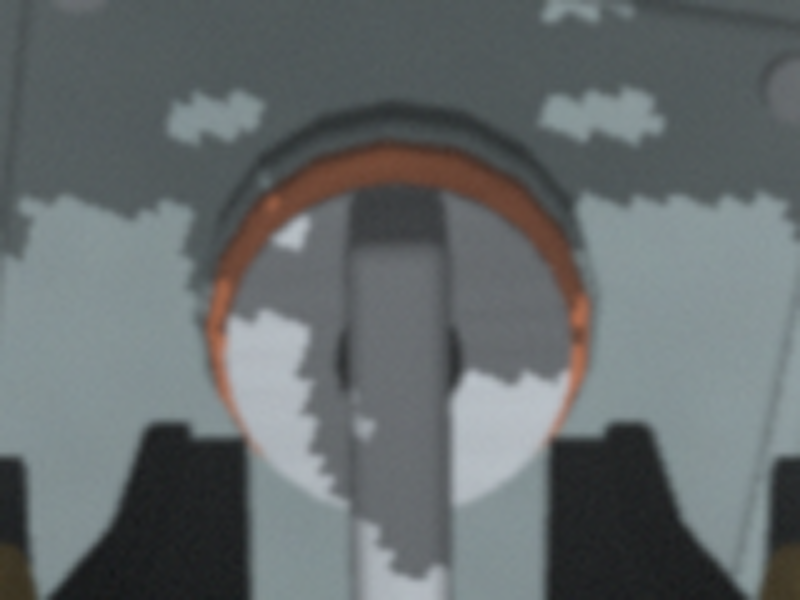

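```bash
python3 - <<'E'
from h import *
import pickle
from scipy.spatial.transform import Rotation as Ro
np.set_printoptions(precision=4,suppress=True)
c,s=pickle.load(open("cal5.pkl","rb"))
Rt=Ro.from_euler("xyz",s["eef_rot"],degrees=True).as_matrix()
g=lambda x,y,z:plane("wrist",(245+(x+.5)/5-.5,200+(y+.5)/5-.5),z,c)
def o(n,X): print(n,X,1000*Rt.T@(X-s["tcp_pos"]))
o("bar far end",g(398,240,.139)); o("cone far",g(400,186,.107)); o("cone L",g(227,345,.107));o("cone R",g(573,345,.107)); o("cone near",g(400,511,.107)); o("neckL",g(335,357,.111));o("neckR",g(461,357,.111))
E
```

```text
bar far end [0.5411 0.1158 0.139 ] [  0.5664 -22.8349 -19.823 ]
cone far [0.5437 0.1171 0.107 ] [  0.8395 -20.1041  12.1944]
cone L [0.5675 0.1046 0.107 ] [-18.6179  -1.6574  12.2381]
cone R [0.5549 0.1415 0.107 ] [20.3447 -1.6148 12.3646]
cone near [0.5803 0.1296 0.107 ] [ 0.8715 18.5911 12.4184]
neckL [0.5636 0.1163 0.111 ] [-6.3457 -1.5929  8.2781]
neckR [0.5591 0.1295 0.111 ] [ 7.5942 -1.5774  8.3234]
```

```bash
python3 -m pendant '{"translation":[[0.6,-0.8,0],[0.6,-0.8,10],[0.6,-0.8,22],[0.6,-0.8,33],[0.6,-0.8,40],[0.6,-0.8,40],[0.6,-0.8,40]],"rotation":[[0,0,0],[0,0,0],[0,0,0],[0,0,0],[0,0,0],[0,0,0],[0,0,0]],"jaw":[-0.4,-0.4,-0.4,-0.4,-0.4,-0.4,-0.4]}' 20; python3 rd.py 5;  python3 -m pendant '{"translation":[[0,0,0],[0,0,0],[0,0,0],[0,0,0],[0,0,0],[0,0,0]],"rotation":[[0,0,0],[0,0,0],[0,0,0],[0,0,0],[0,0,0],[0,0,0]],"jaw":[-1,-1,-1,-1,-1,-1]}' 40; python3 rd.py 5
```

```text
clock: 15.6
tcp_pos: [0.5618, 0.1233, 0.0786]
eef_rot: [179.7, -0.2, 108.9]
wrist_force: [-0.2, 0.4, 0.3]
grip_width: 0.301
T [ 0.13  -0.127 -0.027] sd [0.032 0.032 0.016] F [-0.592 -0.013  0.539] t 15.85 q7 74.59317909265876 tcp [0.563 0.123 0.08 ] [179.624  -0.174 108.859] w 26.04431042089104
clock: 16.35
tcp_pos: [0.5627, 0.123, 0.0799]
eef_rot: [179.6, -0.1, 108.8]
wrist_force: [1.1, -0.9, 2.0]
grip_width: 0.106
T [-0.498 -0.207  0.013] sd [0.079 0.024 0.018] F [ 0.364 -2.648  2.276] t 16.6 q7 74.59763006570327 tcp [0.563 0.123 0.08 ] [179.618  -0.154 108.844] w 9.696862890543878
```

```bash
python3 -m pendant '{"translation":[[0,0,0.08],[0,0,0.15],[0,0,0.24],[0,0,0.32],[0,0,0.4],[0,0,0.48],[0,0,0.56],[0,0,0.6],[0,0,0.6],[0,0,0.6]],"rotation":[[0,0,3],[0,0,6],[0,0,9],[0,0,12],[0,0,15],[0,0,18],[0,0,21],[0,0,23],[0,0,23],[0,0,23]],"jaw":[-1,-1,-1,-1,-1,-1,-1,-1,-1,-1]}' 40; python3 rd.py 10
```

```text
clock: 17.43
tcp_pos: [0.5628, 0.123, 0.0794]
eef_rot: [179.7, -0.3, 85.9]
wrist_force: [0.3, -2.3, 3.6]
grip_width: 0.115
T [-0.716 -0.007  0.111] sd [0.042 0.033 0.044] F [-0.596 -2.812  4.889] t 17.9333 q7 53.45856312798838 tcp [0.563 0.123 0.079] [179.696  -0.282  85.856] w 9.88380522056972
```

```bash
python3 -m pendant '{"translation":[[0,0,0.0],[0,0,0.08],[0,0,0.15],[0,0,0.2],[0,0,0.25],[0,0,0.3],[0,0,0.3],[0,0,0.3]],"rotation":[[0,0,3],[0,0,6],[0,0,9],[0,0,12],[0,0,15],[0,0,15],[0,0,15],[0,0,15]],"jaw":[-1,-1,-1,-1,-1,-1,-1,-1]}' 40; python3 rd.py 10
```

```text
clock: 18.6
tcp_pos: [0.5628, 0.1229, 0.0792]
eef_rot: [179.8, -0.3, 71.0]
wrist_force: [-0.4, -3.4, 5.5]
grip_width: 0.108
T [-0.824  0.057  0.175] sd [0.037 0.031 0.027] F [-0.878 -2.982  5.487] t 19.1 q7 39.68867221492934 tcp [0.563 0.123 0.079] [179.777  -0.343  70.983] w 9.622628581413183
```

```bash
python3 -m pendant '{"translation":[[0,0,0.0],[0,0,0.08],[0,0,0.15],[0,0,0.2],[0,0,0.25],[0,0,0.3],[0,0,0.3],[0,0,0.3],[0,0,0.3]],"rotation":[[0,0,3],[0,0,6],[0,0,9],[0,0,12],[0,0,15],[0,0,18],[0,0,18],[0,0,18],[0,0,18]],"jaw":[-1,-1,-1,-1,-1,-1,-1,-1,-1]}' 40; python3 rd.py 12
```

```text
clock: 19.85
tcp_pos: [0.5628, 0.1228, 0.0789]
eef_rot: [179.9, -0.4, 53.1]
wrist_force: [-1.4, -3.0, 5.8]
grip_width: 0.111
T [-0.859  0.121  0.258] sd [0.022 0.016 0.021] F [-1.056 -3.205  5.974] t 20.45 q7 23.05802606744318 tcp [0.563 0.123 0.079] [179.882  -0.384  53.126] w 9.260074915696478
```

```bash
python3 -m pendant '{"translation":[[0,0,0.0],[0,0,0.08],[0,0,0.15],[0,0,0.2],[0,0,0.25],[0,0,0.28],[0,0,0.28],[0,0,0.28]],"rotation":[[0,0,3],[0,0,6],[0,0,9],[0,0,12],[0,0,15],[0,0,15],[0,0,15],[0,0,15]],"jaw":[-1,-1,-1,-1,-1,-1,-1,-1]}' 40; python3 rd.py 12
```

```text
clock: 21.12
tcp_pos: [0.5628, 0.1228, 0.0788]
eef_rot: [180.0, -0.4, 38.3]
wrist_force: [-1.2, -3.6, 6.3]
grip_width: 0.113
T [-0.918  0.15   0.359] sd [0.031 0.032 0.032] F [-1.256 -3.577  6.29 ] t 21.7167 q7 9.15126568902732 tcp [0.563 0.123 0.079] [179.97   -0.393  38.278] w 9.825544943955027
```

```bash
python3 -m pendant '{"translation":[[0,0,0.05],[0,0,0.1],[0,0,0.1],[0,0,0.1],[0,0,0.1],[0,0,0.1]],"rotation":[[0,0,2.5],[0,0,5],[0,0,5],[0,0,5],[0,0,5],[0,0,5]],"jaw":[-1,-1,-1,-1,-1,-1]}' 40; python3 rd.py 16
```

```text
clock: 22.22
tcp_pos: [0.5627, 0.1228, 0.0788]
eef_rot: [180.0, -0.4, 33.4]
wrist_force: [-1.3, -3.0, 5.8]
grip_width: 0.115
T [-0.913  0.132  0.401] sd [0.034 0.023 0.023] F [-1.162 -3.077  5.701] t 23.0167 q7 4.594761565775636 tcp [0.563 0.123 0.079] [179.988  -0.386  33.433] w 9.745958213782725
```

```bash
python3 -m pendant '{"translation":[[0,0,0],[0,0,0],[0,0,0],[0,0,0],[0,0,-10],[0,0,-30],[0,0,-60],[0,0,-90],[0,0,-115],[0,0,-130],[0,0,-130]],"rotation":[[0,0,0],[0,0,0],[0,0,0],[0,0,0],[0,0,0],[0,0,0],[0,0,0],[0,0,0],[0,0,0],[0,0,0],[0,0,0]],"jaw":[-0.1,-0.1,-0.1,-0.1,-0.1,-0.1,-0.1,-0.1,-0.1,-0.1,-0.1]}' 20; python3 - <<'E'
from h import *
import pickle
from scipy.spatial.transform import Rotation as Ro
np.set_printoptions(precision=4,suppress=True)
s=robot.get_state();pickle.dump((vision.get_calibration("wrist"),s),open("cal6.pkl","wb"))
cv2.imwrite("pics/w6.png",vision.snapshot("wrist"))
crop("pics/w6.png",245,170,405,290,5,"pics/w6c.png")
Rt=Ro.from_euler("xyz",s["eef_rot"],degrees=True).as_matrix()
print(s["tcp_pos"],s["wrist_torque"],s["qpos"],1000*Rt.T@(np.array([.46,-.265,.2])-s["tcp_pos"]))
E
```

```text
clock: 23.93
tcp_pos: [0.5635, 0.1234, 0.2132]
eef_rot: [179.9, -0.7, 33.5]
wrist_force: [-0.6, 0.1, 0.0]
grip_width: 0.45
[0.5635 0.1234 0.2132] [ 0.0321 -0.1439  0.0261] [ 19.5635  16.4682 -44.0823  87.611   11.5536  79.8836   8.2334] [-300.6845  266.8829   10.1176]
```

View pics/w6c.png

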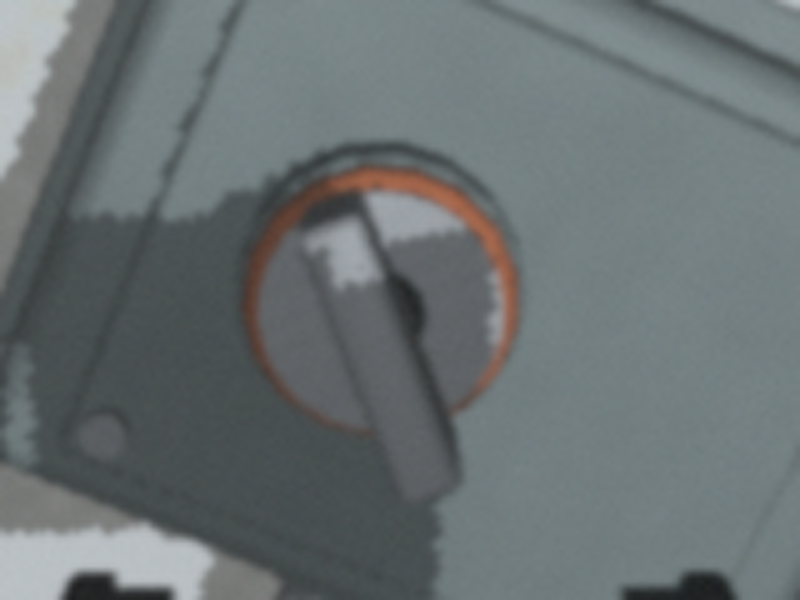

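```bash
python3 - <<'E'
from h import *
import pickle
np.set_printoptions(precision=4,suppress=True)
c,s=pickle.load(open("cal6.pkl","rb"))
g=lambda x,y,z:plane("wrist",(245+(x+.5)/5-.5,170+(y+.5)/5-.5),z,c)
a,b=g(336,228,.1377),g(435,490,.1377)
print("bar mid",(a+b)/2,np.linalg.norm(a-b),np.degrees(np.arctan2(*(b-a)[1::-1])),"held bar dir",33.45-90)
L,Rr=g(255,300,.1057),g(512,300,.1057);print("ring-ish mid",(L+Rr)/2,np.linalg.norm(L-Rr))
im=cv2.imread("pics/w6.png").astype(int);m=((im[...,2]-im[...,0])>40).astype(np.uint8);m[:190]=0;m[:,:280]=0;m[:,360:]=0;m[265:]=0
pts=np.argwhere(m)[:,::-1].astype(np.float32);h=cv2.convexHull(pts);e=cv2.fitEllipse(h);print(e)
P=plane("wrist",e[0],.100,c);print("ring mid",P)
E
```

```text
bar mid [0.5624 0.1237 0.1377] 0.041358716426028445 -36.52999023903627 held bar dir -56.55
ring-ish mid [0.5613 0.125  0.1057] 0.04078042336233233
((321.5394287109375, 229.14358520507812), (51.2014274597168, 52.46505355834961), 108.62181091308594)
ring mid [0.562  0.1243 0.1   ]
```

The plug is set. The held moment was 0.40 N m, and the bar sprang back 20°, which works out to 0.42 N m. Next is the cap.

```bash
python3 -m pendant '{"translation":[[-15,13,0],[-40,35,2],[-68,60,4],[-95,84,6],[-122,108,8],[-149,132,10],[-176,156,10],[-203,180,10],[-230,204,10],[-257,228,10],[-280,249,10],[-295,262,10],[-301,267,10],[-301,267,10],[-301,267,10],[-301,267,10]],"rotation":[[0,0,0],[0,0,0],[0,0,0],[0,0,0],[0,0,0],[0,0,0],[0,0,0],[0,0,0],[0,0,0],[0,0,0],[0,0,0],[0,0,0],[0,0,0],[0,0,0],[0,0,0],[0,0,0]],"jaw":[0,0,0,0,0,0,0,0,0,0,0,0,0,0,0,0]}' 20; python3 - <<'E'
from h import *
import pickle
np.set_printoptions(precision=4,suppress=True)
vision.snapshot("wrist")
s=robot.get_state();pickle.dump((vision.get_calibration("wrist"),s),open("cal7.pkl","wb"))
im=vision.snapshot("wrist")
cv2.imwrite("pics/w7.png",cv2.convertScaleAbs(im,alpha=2))
print(s["tcp_pos"],s["eef_rot"],s["qpos"])
E
```

```text
clock: 25.32
tcp_pos: [0.4598, -0.2636, 0.1982]
eef_rot: [180.0, -0.6, 33.6]
wrist_force: [-1.0, 1.1, 0.1]
grip_width: 0.499
[ 0.4598 -0.2637  0.1983] [179.9413  -0.5921  33.6252] [ 51.4482   8.3196 -28.6898  95.8954   3.6218  76.4454  55.8125]
```

View pics/w7.png

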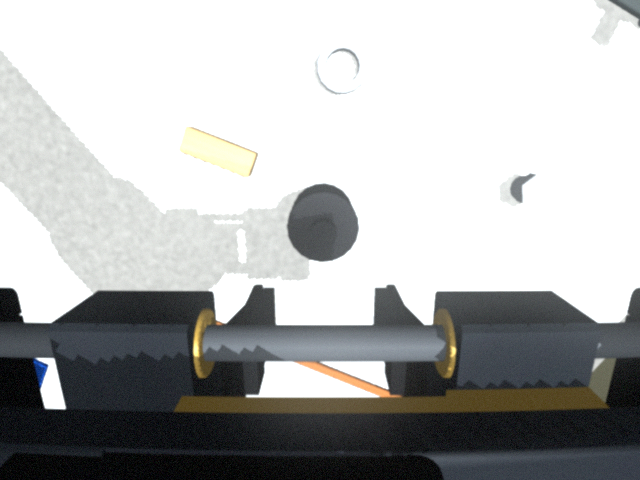

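The cap is a black disc at about (323,223), lying between the fingers' lines. I'll zoom in to find the knob.

```bash
python3 - <<'E'
from h import *
import pickle
np.set_printoptions(precision=4,suppress=True)
im=cv2.imread("pics/w7.png");g=im[175:275,275:375]
cv2.imwrite("pics/w7c.png",cv2.resize(cv2.convertScaleAbs(g,alpha=2.5),None,fx=6,fy=6,interpolation=2))
c,s=pickle.load(open("cal7.pkl","rb"))
m=(im.max(2)<120).astype(np.uint8);m[:180]=0;m[268:]=0;m[:,:280]=0;m[:,365:]=0
n,l,st,ce=cv2.connectedComponentsWithStats(m);i=1+np.argmax(st[1:,4]);print(st[i],ce[i])
h=max(cv2.findContours((l==i).astype(np.uint8),0,1)[0],key=cv2.contourArea);print(cv2.minEnclosingCircle(h),cv2.fitEllipse(cv2.convexHull(h)))
E
```

```text
[ 288  185   69   76 4090] [321.9528 223.0291]
((321.6457824707031, 222.2928009033203), 37.880435943603516) ((322.25933837890625, 222.9768829345703), (68.92455291748047, 76.02207946777344), 178.6943817138672)
```

View pics/w7c.png

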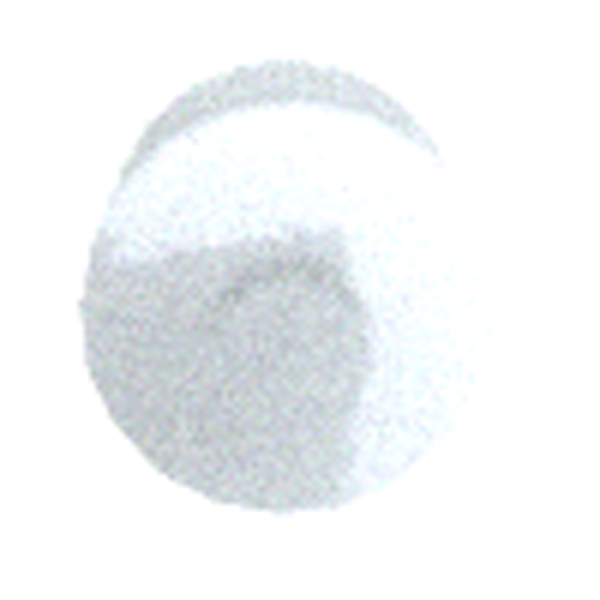

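```bash
python3 - <<'E'
from h import *
import pickle
from scipy.spatial.transform import Rotation as Ro
np.set_printoptions(precision=4,suppress=True)
c,s=pickle.load(open("cal7.pkl","rb"));Rt=Ro.from_euler("xyz",s["eef_rot"],degrees=True).as_matrix()
def o(n,uv,z):
  X=plane("wrist",uv,z,c);print(n,X,1000*Rt.T@(X-s["tcp_pos"]));return X
o("disc",(322.5,226),.068)
a=o("L",(287.8,226),.068);b=o("R",(357.2,226),.068);d=o("T",(322.5,191.7),.068);e=o("B",(322.5,260.7),.068)
print(np.linalg.norm(a-b),np.linalg.norm(d-e))
o("knob",(323.7,230),.092)
E
```

```text
disc [ 0.4594 -0.2633  0.068 ] [ -1.4598  -0.6923 130.3045]
L [ 0.4348 -0.2796  0.068 ] [-30.9416  -0.7596 129.9997]
R [ 0.484 -0.247  0.068] [ 28.076   -0.6405 130.6098]
T [ 0.4433 -0.239   0.068 ] [ -1.4407 -29.8645 130.2748]
B [ 0.4765 -0.289   0.068 ] [ -1.4812  30.1976 130.3359]
0.05902094982873964 0.06006216900714211
knob [ 0.4589 -0.2612  0.092 ] [ -0.4285  -2.7035 106.3118]
```

```bash
cat > mv.py <<'E'
import sys
from h import *
from scipy.spatial.transform import Rotation as Ro
np.set_printoptions(precision=2,suppress=True)
x,y,z,yaw=map(float,sys.argv[1:5])
s=robot.get_state();R=Ro.from_euler("xyz",s["eef_rot"],degrees=True)
print("tr",1000*R.inv().apply(np.array([x,y,z])-s["tcp_pos"]),"rot",(R.inv()*Ro.from_euler("xyz",[180,0,yaw],degrees=True)).as_rotvec(degrees=True))
E
python3 mv.py .4594 -.2630 .039 33.6
```

```text
tr [ -1.4   -1.2  159.39] rot [ 0.07 -0.59  0.01]
```

```bash
python3 -m pendant '{"translation":[[-0.5,-0.5,12],[-1,-1,35],[-1.4,-1.2,62],[-1.4,-1.2,90],[-1.4,-1.2,112],[-1.4,-1.2,128],[-1.4,-1.2,140],[-1.4,-1.2,150],[-1.4,-1.2,157],[-1.4,-1.2,159],[-1.4,-1.2,159],[-1.4,-1.2,159]],"rotation":[[0,-0.3,0],[0.1,-0.6,0],[0.1,-0.6,0],[0.1,-0.6,0],[0.1,-0.6,0],[0.1,-0.6,0],[0.1,-0.6,0],[0.1,-0.6,0],[0.1,-0.6,0],[0.1,-0.6,0],[0.1,-0.6,0],[0.1,-0.6,0]],"jaw":[0,0,0,0,0,0,0,0,0,0,0,0]}' 20; python3 rd.py 2; python3 mv.py .4594 -.2630 .039 33.6;  python3 - <<'E'
from h import *
a=cv2.convertScaleAbs(vision.snapshot("wrist"),alpha=2.5)
b=cv2.convertScaleAbs(vision.snapshot("scene"),alpha=2.5)
cv2.imwrite("pics/c8.png",np.vstack([cv2.resize(a[180:330,220:430],None,fx=2,fy=2,interpolation=2),cv2.resize(b[130:235,160:300],(420,315),interpolation=2)[:290]]))
E
```

```text
clock: 26.42
tcp_pos: [0.4599, -0.2632, 0.04]
eef_rot: [180.0, -0.0, 33.6]
wrist_force: [0.4, 1.0, -0.4]
grip_width: 0.501
T [ 0.056 -0.116  0.   ] sd [0.033 0.015 0.008] F [-0.374 -0.915  0.324] t 26.5167 q7 51.25129404970096 tcp [ 0.46  -0.263  0.04 ] [179.954  -0.015  33.609] w 43.55840429203157
tr [-0.26 -0.53  1.19] rot [ 0.05 -0.02  0.01]
```

View pics/c8.png

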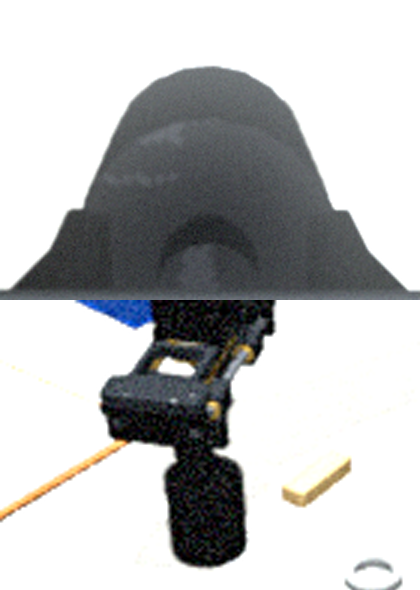

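The knob sits centred between the fingers: crop x is about 208 against an expected 209. I'll grip it.

```bash
python3 -m pendant '{"translation":[[0,0,0],[0,0,0],[0,0,0],[0,0,0],[0,0,0],[0,0,0],[0,0,0]],"rotation":[[0,0,0],[0,0,0],[0,0,0],[0,0,0],[0,0,0],[0,0,0],[0,0,0]],"jaw":[-1,-1,-1,-1,-1,-1,-1]}' 25; python3 rd.py 3; python3 mv.py .4594 -.2630 .21 33.6
```

```text
clock: 27.2
tcp_pos: [0.4598, -0.2633, 0.0401]
eef_rot: [180.0, -0.0, 33.6]
wrist_force: [-0.1, -0.3, 2.6]
grip_width: 0.281
T [ 0.007 -0.038 -0.053] sd [0.008 0.024 0.015] F [-0.183  0.008  2.071] t 27.35 q7 51.24838892747059 tcp [ 0.46  -0.263  0.04 ] [179.961  -0.008  33.602] w 24.79728670483779
tr [  -0.12   -0.38 -169.91] rot [ 0.04 -0.01  0.  ]
```

```bash
python3 -m pendant '{"translation":[[0,0,-0.5],[0,0,-1],[0,0,-1],[0,0,-1]],"rotation":[[0,0,0],[0,0,0],[0,0,0],[0,0,0]],"jaw":[-1,-1,-1,-1]}' 25; python3 rd.py 3; python3 - <<'E'
from h import *
a=cv2.convertScaleAbs(vision.snapshot("wrist"),alpha=3)
cv2.imwrite("pics/c9.png",cv2.resize(a[180:330,220:430],None,fx=3,fy=3,interpolation=2))
E
```

```text
clock: 27.68
tcp_pos: [0.4596, -0.2632, 0.0409]
eef_rot: [180.0, -0.0, 33.6]
wrist_force: [0.5, 0.6, -2.0]
grip_width: 0.281
T [ 0.005 -0.139  0.003] sd [0.035 0.012 0.034] F [ 0.107  0.152 -0.806] t 27.8333 q7 51.28397075759695 tcp [ 0.46  -0.263  0.041] [179.97   -0.005  33.604] w 24.928388135973098
```

View pics/c9.png

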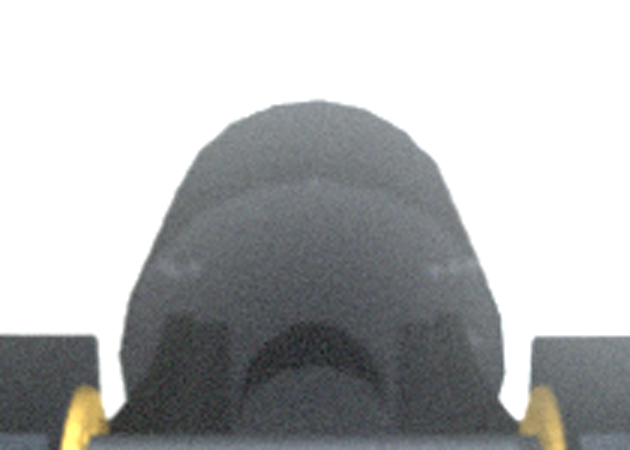

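```bash
python3 -m pendant '{"translation":[[0,0,-3],[0,0,-8],[0,0,-16],[0,0,-28],[0,0,-43],[0,0,-60],[0,0,-78],[0,0,-96],[0,0,-113],[0,0,-128],[0,0,-142],[0,0,-153],[0,0,-160],[0,0,-164],[0,0,-166],[0,0,-166]],"rotation":[[0,0,0],[0,0,0],[0,0,0],[0,0,0],[0,0,0],[0,0,0],[0,0,0],[0,0,0],[0,0,0],[0,0,0],[0,0,0],[0,0,0],[0,0,0],[0,0,0],[0,0,0],[0,0,0]],"jaw":[-1,-1,-1,-1,-1,-1,-1,-1,-1,-1,-1,-1,-1,-1,-1,-1]}' 25; python3 rd.py 2; python3 mv.py .562 .1238 .21 33.6; python3 - <<'E'
from h import *
b=cv2.convertScaleAbs(vision.snapshot("scene"),alpha=1.8)
cv2.imwrite("pics/c10.png",cv2.resize(b[60:240,130:330],None,fx=3,fy=3,interpolation=2))
E
```

```text
clock: 29.22
tcp_pos: [0.4596, -0.2632, 0.207]
eef_rot: [180.0, -0.0, 33.6]
wrist_force: [0.2, 0.6, -1.8]
grip_width: 0.281
T [-0.012 -0.108  0.001] sd [0.019 0.009 0.026] F [-0.29   0.31  -1.807] t 29.3167 q7 55.302842052831295 tcp [ 0.459 -0.263  0.206] [-179.972    0.018   33.607] w 24.541366471724725
tr [ 299.6  -265.39   -3.62] rot [-0.03  0.02  0.01]
```

View pics/c10.png

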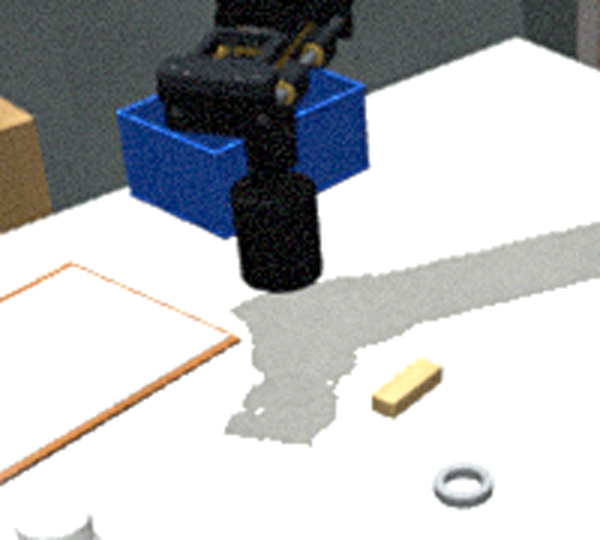

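```bash
python3 -m pendant '{"translation":[[5,-4,0],[15,-13,-1],[32,-28,-2],[53,-47,-3],[76,-67,-4],[100,-88,-4],[124,-110,-4],[148,-131,-4],[172,-152,-4],[196,-173,-4],[220,-194,-4],[242,-214,-4],[262,-232,-4],[278,-246,-4],[289,-256,-4],[296,-262,-4],[299,-264,-4],[299.6,-265.4,-4],[299.6,-265.4,-4],[299.6,-265.4,-4]],"rotation":[[0,0,0],[0,0,0],[0,0,0],[0,0,0],[0,0,0],[0,0,0],[0,0,0],[0,0,0],[0,0,0],[0,0,0],[0,0,0],[0,0,0],[0,0,0],[0,0,0],[0,0,0],[0,0,0],[0,0,0],[0,0,0],[0,0,0],[0,0,0]],"jaw":[-1,-1,-1,-1,-1,-1,-1,-1,-1,-1,-1,-1,-1,-1,-1,-1,-1,-1,-1,-1]}' 25; python3 rd.py 2; python3 mv.py .562 .1238 .21 33.6; python3 - <<'E'
from h import *
import pickle
s=robot.get_state();pickle.dump((vision.get_calibration("wrist"),s),open("cal11.pkl","wb"))
for n in ("scene","top","wrist"): cv2.imwrite(f"pics/{n}11.png",vision.snapshot(n))
b=cv2.convertScaleAbs(cv2.imread("pics/scene11.png"),alpha=2)[170:320,230:400]
a=cv2.convertScaleAbs(cv2.imread("pics/wrist11.png"),alpha=3)[170:320,240:410]
cv2.imwrite("pics/c11.png",cv2.resize(np.hstack([b,a]),None,fx=2.3,fy=2.3,interpolation=2))
E
```

```text
clock: 31.03
tcp_pos: [0.5619, 0.1228, 0.2103]
eef_rot: [-180.0, 0.0, 33.5]
wrist_force: [-0.2, 0.1, -0.9]
grip_width: 0.284
T [-0.015 -0.149  0.038] sd [0.007 0.007 0.011] F [ 0.184 -0.091 -0.944] t 31.1333 q7 7.845230606124377 tcp [0.562 0.123 0.21 ] [-179.997    0.028   33.515] w 25.31059454364832
tr [ 0.57 -0.97  0.42] rot [-0.    0.03 -0.09]
```

View pics/c11.png

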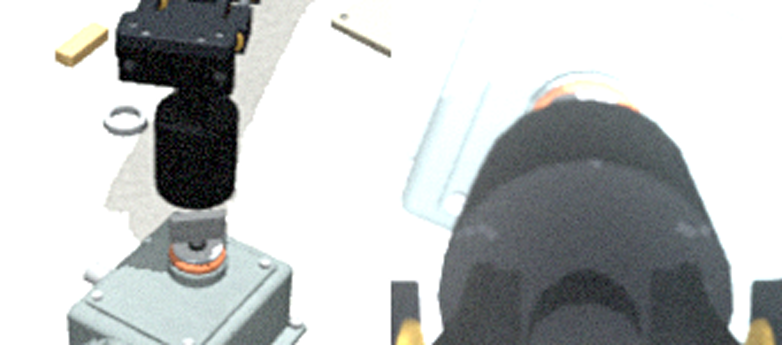

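```bash
python3 - <<'E'
from h import *
import pickle
from scipy.spatial.transform import Rotation as Ro
np.set_printoptions(precision=4,suppress=True)
c,s=pickle.load(open("cal11.pkl","rb"));Rt=Ro.from_euler("xyz",s["eef_rot"],degrees=True).as_matrix()
for n,uv,z in (("disc far",(325,239.6),.237),("rim far",(325,213.6),.169),("disc L",(261.3,290),.237),("disc R",(388.7,290),.237)):
  X=plane("wrist",uv,z,c);print(n,X,1000*Rt.T@(X-s["tcp_pos"]))
# scene: cap rim lowest point and L/R edges
im=cv2.imread("pics/scene11.png");g=im.max(2)
for r in (225,235,245): 
  row=np.where(g[r,280:350]<50)[0]+280;print(r,row.min(),row.max(),(row.min()+row.max())/2)
col=np.where(g[230:280,316]<40)[0]+230;print(col.max())
def pr(X):
  c=vision.get_calibration("scene");return cv2.projectPoints(np.array([X]),cv2.Rodrigues(np.array(c["R"]))[0],c["t"],c["camera_matrix"],c["D"])[0].ravel()
print(pr([.562,.1238,.2]),pr([.562,.1238,.17]))
d=np.array([.5520,.5540,0]);d/=np.linalg.norm(d)
print("pred lowest rim",pr(np.array([.562,.1238,.17])+.031*d))
E
```

```text
disc far [0.5464 0.1468 0.237 ] [  0.2441 -28.7599 -26.5734]
rim far [0.547  0.1462 0.169 ] [  0.4258 -27.9736  41.4265]
disc L [0.535  0.1101 0.237 ] [-29.5007  -4.4497 -26.5603]
disc R [0.5847 0.143  0.237 ] [ 30.0457  -4.4759 -26.5892]
225 292 332 312.0
235 298 332 315.0
245 298 331 314.5
278
[316.8866 235.8914] [316.658  249.4933]
pred lowest rim [316.7814 261.2448]
```

```bash
python3 - <<'E'
from h import *
im=cv2.imread("pics/scene11.png")
b=im[215:295,275:360];cv2.imwrite("pics/c12.png",cv2.resize(cv2.convertScaleAbs(b,alpha=1.5),None,fx=8,fy=7,interpolation=2))
g=cv2.cvtColor(im,6).astype(int)
for r in range(228,256,3): print(r,g[r,294:302],g[r,328:338])
h=im.astype(int)
m=((h[...,2]-h[...,0])>30);ys,xs=np.where(m[255:300,280:350]);print(xs.min()+280,xs.max()+280,ys.min()+255,ys.max()+255)
for y in np.unique(ys): print(y+255,xs[ys==y].min()+280,xs[ys==y].max()+280)
E
```

```text
228 [116 119 102  54   7   1   5   3] [  3   2   0   4  12  67 103 116 153 177]
231 [117 122 105  54  15  12   8   1] [ 13   3   8   3  19  83 117 151 178 176]
234 [113 117  99  51   9   7  16   2] [ 20   0   5   1  18  81 114 144 171 176]
237 [116 118 100  52  13   9   0   9] [ 11  12   9   9  32  92 150 172 176 174]
240 [119 118  99  53  16   2  10   7] [  8  12  18   2  31  94 155 175 174 172]
243 [110 117 101  53  14   0   9   2] [ 20   8   0   0  57 147 179 176 173 175]
246 [113 116  98  48  15   0  18   5] [ 13  14  10  13  77 151 178 179 174 174]
249 [115 117 111  70  18   1  22   2] [  4  16   0  20 103 163 177 175 174 175]
252 [112 111 119 102  42  16   0   9] [  1   0   0  30  92 151 175 177 173 174]
255 [113 116 118 119 112  93  51   6] [  5  23  60  99 116 152 175 173 174 173]
304 327 278 288
278 304 327
279 304 327
280 304 327
281 304 327
282 304 327
283 305 326
284 305 325
285 306 325
286 307 323
287 309 321
288 312 319
```

View pics/c12.png

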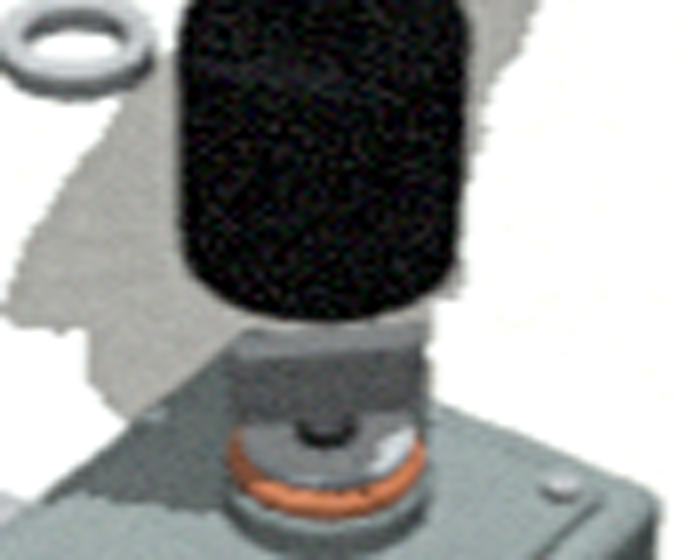

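```bash
python3 -m pendant '{"translation":[[0.1,-1,3],[0.2,-2,8],[0.3,-2.6,15],[0.3,-2.6,21],[0.3,-2.6,24],[0.3,-2.6,25],[0.3,-2.6,25],[0.3,-2.6,25]],"rotation":[[0,0,0],[0,0,0],[0,0,0],[0,0,0],[0,0,0],[0,0,0],[0,0,0],[0,0,0]],"jaw":[-1,-1,-1,-1,-1,-1,-1,-1]}' 25; python3 rd.py 2; python3 - <<'E'
from h import *
import pickle
from scipy.spatial.transform import Rotation as Ro
im=vision.snapshot("scene");cv2.imwrite("pics/scene13.png",im)
s=robot.get_state();c=vision.get_calibration("wrist");a=vision.snapshot("wrist");cv2.imwrite("pics/wrist13.png",a)
b=im[215:295,275:360];cv2.imwrite("pics/c13.png",cv2.resize(np.hstack([cv2.convertScaleAbs(b,alpha=1.5),cv2.convertScaleAbs(a,alpha=3)[190:270,282:367]]),None,fx=4.6,fy=4.6,interpolation=2))
g=cv2.cvtColor(im,6).astype(int)
for r in range(243,264,3): print(r,g[r,294:302],g[r,328:338])
E
```

```text
clock: 31.95
tcp_pos: [0.5609, 0.1256, 0.1855]
eef_rot: [-180.0, 0.0, 33.6]
wrist_force: [0.8, -0.0, -1.6]
grip_width: 0.284
T [ 0.012 -0.166 -0.014] sd [0.012 0.01  0.017] F [ 0.2    0.083 -1.755] t 32.05 q7 7.100277775008774 tcp [0.561 0.126 0.186] [-179.993   -0.005   33.549] w 24.326857351123827
243 [113 114 113 119  94  37   0   0] [ 11   2  11  24   0  27 106 162 178 177]
246 [112 116 117 113  96  33   9   1] [ 11   3   7  21   2  25 113 164 175 175]
249 [117 112 115 120  99  28  10   3] [  0   0  19   3   4  39 142 180 177 174]
252 [115 112 114 117  96  38   0   0] [ 11  14   9  12   0  38 144 182 177 172]
255 [115 116 116 117 100  31   7   6] [  6   6  10   4   3  46 142 180 175 176]
258 [113 117 118 121  98  33   6   7] [  3   0   0  10   0  30  91 153 177 175]
261 [117 118 118 119 100  45   5  20] [ 19   7   4   4  10  78 154 178 173 170]
```

View pics/c13.png

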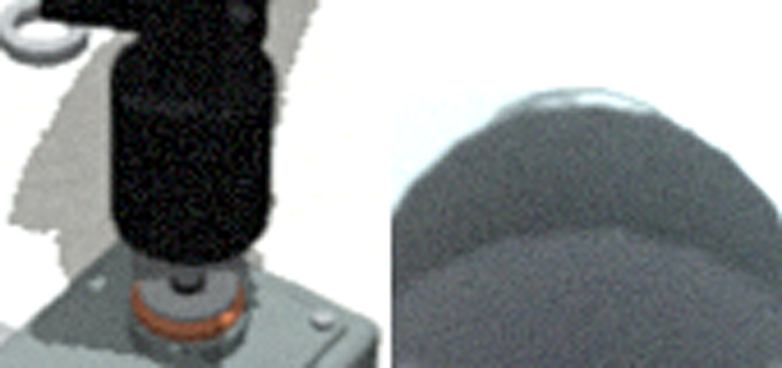

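```bash
python3 - <<'E'
from h import *
a=cv2.imread("pics/wrist13.png");b=a[195:275,270:382]
cv2.imwrite("pics/c14.png",cv2.resize(cv2.convertScaleAbs(b,alpha=2.2),None,fx=7,fy=7,interpolation=2))
g=cv2.cvtColor(a,6)
for r in (216,219,222,225,230,240,250):
  row=g[r].astype(int);xs=np.where(row[270:390]<60)[0]+270
  print(r,xs.min() if len(xs) else None,xs.max() if len(xs) else None,(xs.min()+xs.max())/2 if len(xs) else None)
E
```

```text
216 304 342 323.0
219 299 347 323.0
222 295 352 323.5
225 291 356 323.5
230 286 361 323.5
240 280 367 323.5
250 275 371 323.0
```

View pics/c14.png

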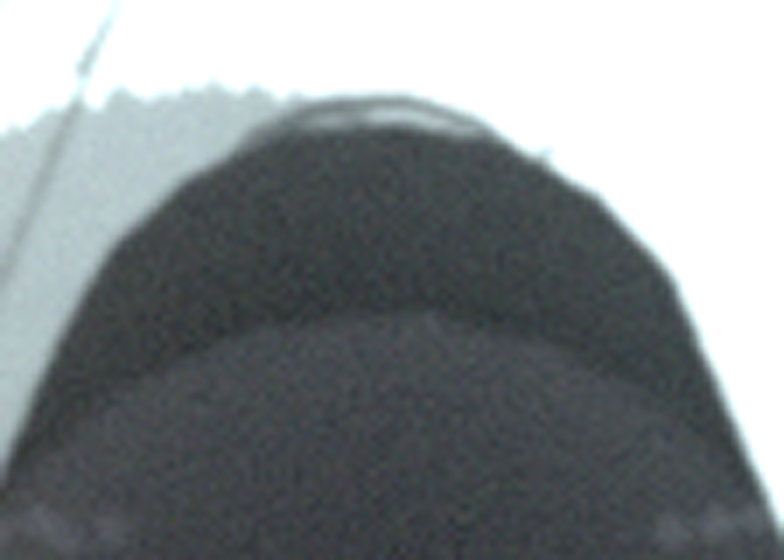

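```bash
python3 - <<'E'
from h import *
from scipy.spatial.transform import Rotation as Ro
np.set_printoptions(precision=4,suppress=True)
s=robot.get_state();c=vision.get_calibration("wrist");Rt=Ro.from_euler("xyz",s["eef_rot"],degrees=True).as_matrix()
for n,uv,z,r in (("boss",(324.5,209),.085,24),("boss",(324.5,210.5),.097,24),("rim",(323.4,213),.1455,31)):
  X=plane("wrist",uv,z,c);v=1000*Rt.T@(X-s["tcp_pos"]);print(n,v,"centre y",v[1]+r)
print(s["tcp_pos"])
E
```

```text
boss [  0.2318 -20.4531 100.664 ] centre y 3.546943749244818
boss [  0.213  -21.4295  88.6642] centre y 2.570493659084942
rim [ -0.5396 -28.5219  40.1654] centre y 2.478053697264471
[0.561  0.1256 0.1857]
```

```bash
python3 -m pendant '{"translation":[[0.2,0.2,2],[0.4,0.3,6],[0.4,0.3,12],[0.4,0.3,18],[0.4,0.3,24],[0.4,0.3,30],[0.4,0.3,36],[0.4,0.3,42],[0.4,0.3,47],[0.4,0.3,51],[0.4,0.3,54],[0.4,0.3,56],[0.4,0.3,57],[0.4,0.3,57]],"rotation":[[0,0,0],[0,0,0],[0,0,0],[0,0,0],[0,0,0],[0,0,0],[0,0,0],[0,0,0],[0,0,0],[0,0,0],[0,0,0],[0,0,0],[0,0,0],[0,0,0]],"jaw":[-1,-1,-1,-1,-1,-1,-1,-1,-1,-1,-1,-1,-1,-1]}' 25; python3 rd.py 3
```

```text
clock: 33.32
tcp_pos: [0.5615, 0.1256, 0.1286]
eef_rot: [-180.0, 0.0, 33.6]
wrist_force: [0.1, 0.5, -1.1]
grip_width: 0.282
T [ 0.002 -0.158 -0.009] sd [0.021 0.026 0.018] F [-0.313 -0.138 -1.322] t 33.4667 q7 5.630820302851866 tcp [0.562 0.126 0.129] [179.997  -0.022  33.554] w 25.059033793351222
```

No contact yet; about 3.5 mm remains. I'll lower it slowly.

```bash
python3 -m pendant '{"translation":[[0,0,0.8],[0,0,1.5],[0,0,2.2],[0,0,2.8],[0,0,3.4],[0,0,3.8],[0,0,4.0],[0,0,4.0]],"rotation":[[0,0,0],[0,0,0],[0,0,0],[0,0,0],[0,0,0],[0,0,0],[0,0,0],[0,0,0]],"jaw":[-1,-1,-1,-1,-1,-1,-1,-1]}' 25; python3 rd.py 3
```

```text
clock: 34.13
tcp_pos: [0.5617, 0.1256, 0.1251]
eef_rot: [180.0, -0.0, 33.6]
wrist_force: [-0.6, -0.1, 0.1]
grip_width: 0.284
T [-0.066  0.108  0.006] sd [0.018 0.033 0.011] F [-0.984  0.195  1.802] t 34.2833 q7 5.509272634429466 tcp [0.562 0.126 0.125] [179.99   -0.036  33.551] w 24.674965646889053
```

Contact came at TCP z = 0.125, exactly the predicted home height. Now I'll release, lift and look.

```bash
python3 -m pendant '{"translation":[[0,0,0],[0,0,0],[0,0,0],[0,0,0],[0,0,0],[0,0,-5],[0,0,-15],[0,0,-35],[0,0,-60],[0,0,-85],[0,0,-105],[0,0,-110],[0,0,-110]],"rotation":[[0,0,0],[0,0,0],[0,0,0],[0,0,0],[0,0,0],[0,0,0],[0,0,0],[0,0,0],[0,0,0],[0,0,0],[0,0,0],[0,0,0],[0,0,0]],"jaw":[0,0,0,0,0,0,0,0,0,0,0,0,0]}' 10; python3 rd.py 1; python3 - <<'E'
from h import *
import pickle
s=robot.get_state();pickle.dump((vision.get_calibration("wrist"),s),open("cal15.pkl","wb"))
w=vision.snapshot("wrist");im=vision.snapshot("scene");cv2.imwrite("pics/w15.png",w);cv2.imwrite("pics/s15.png",im)
cv2.imwrite("pics/c15.png",cv2.resize(np.hstack([cv2.convertScaleAbs(im,alpha=1.6)[200:330,230:380],cv2.convertScaleAbs(w,alpha=2)[150:280,250:400]]),None,fx=2.6,fy=2.6,interpolation=2))
E
```

```text
clock: 35.37
tcp_pos: [0.5625, 0.1261, 0.2375]
eef_rot: [179.9, -0.2, 33.6]
wrist_force: [0.3, 0.2, -1.0]
grip_width: 0.497
T [-0.032 -0.131  0.038] sd [0. 0. 0.] F [ 0.344  0.249 -0.464] t 35.4167 q7 7.980699793710383 tcp [0.562 0.126 0.236] [179.952  -0.1    33.555] w 43.69725254709963
```

View pics/c15.png

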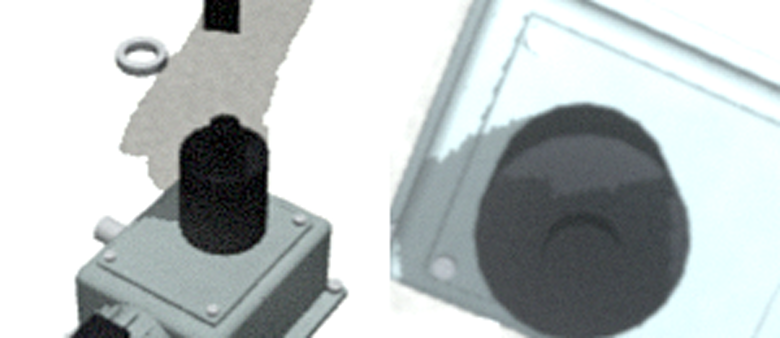

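```bash
python3 - <<'E'
from h import *
np.set_printoptions(precision=1,suppress=True)
c=vision.get_calibration("scene");pr=lambda X:cv2.projectPoints(np.array([X]),cv2.Rodrigues(np.array(c["R"]))[0],c["t"],c["camera_matrix"],c["D"])[0].ravel()
A=np.array([.562,.1238,0]);d=np.array([.7058,.7084,0])
print("knob top far",pr(A+[0,0,.177]-.011*d),"rim near",pr(A+[0,0,.085]+.031*d),"rim mid",pr(A+[0,0,.085]),pr(A+[0,0,.153]))
g=cv2.cvtColor(cv2.imread("pics/s15.png"),6).astype(int)
for r in (258,264,270,276,282,286):
  xs=np.where(g[r,285:350]<40)[0]+285;print(r,xs.min(),xs.max(),(xs.min()+xs.max())/2)
xs=np.where(g[225:310,316]<40)[0]+225;print("col",xs.min(),xs.max())
# bystanders: compare top pictures
vision.snapshot("top"); t=vision.snapshot("top");cv2.imwrite("pics/t15.png",t)
t0=cv2.imread("pics/top0.png");df=cv2.absdiff(t,t0).max(2);cv2.imwrite("pics/diff.png",(df>40).astype(np.uint8)*255)
E
```

```text
knob top far [316.7 242.3] rim near [316.2 297.4] rim mid [316.1 285.4] [316.5 257. ]
258 299 332 315.5
264 299 332 315.5
270 299 331 315.0
276 299 332 315.5
282 299 331 315.0
286 299 331 315.0
col 245 297
```

View pics/diff.png

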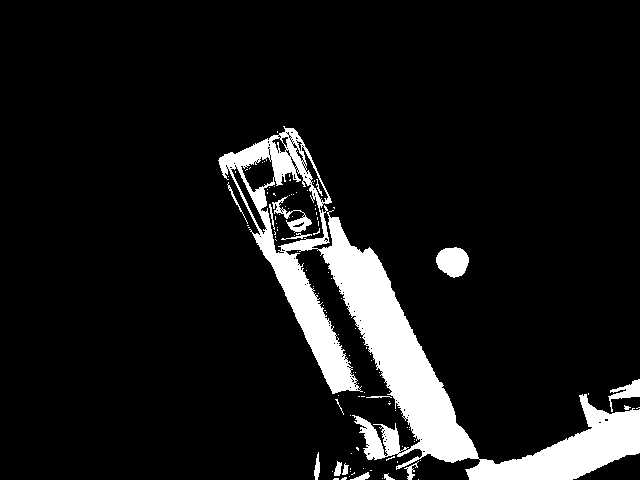

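```bash
python3 -c "
from workcell import ticket,robot
print(robot.get_state()['clock'],ticket.hand_in())"
```

```text
the job is handed in; nothing more can be done
35.6167 None
```

I screwed the plug in until it was snug, then set the dust cap down over it. It looks level and fully home. I handed the job in at 35.6 s.

- **Plug:** I turned it clockwise in two grips until the held moment averaged 0.40 N m. When I let go, the bar sprang back about 20°, which works out to 0.42 N m. Both are inside 0.34 to 0.46. I had no way to measure the seal ring's squeeze directly.
- **Cap:** I picked it up by the knob and lowered it over the plug. It touched down at the height expected with the rim on the flat top (85 mm). After release, the scene view shows its sides upright and its lower rim at row 297, against 297.4 predicted. The knob's top edge read about 3 rows lower than predicted, and I put that down to the small dark edge being hard to pick out. The fit and levelness were judged from the pictures only.
- **Bystanders:** comparing the overhead view before and after, only the arm, its shadows and the cap's old spot changed. The arm hides part of that view. The gripper ended well clear above the cap.
- **Disagreements:**
  - The reported TCP lies about 36 mm beyond the real fingertips. Because of that my first grip closed on air just above the bar, without touching anything, and I corrected for it afterwards.
  - The gripper read about 24.8 mm on the knob, which is given as 22 mm wide, but it held securely.

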